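Refill the jam-portion rail

TASK

Get the jam dispenser ready for breakfast: push its stop gate fully down, then slide every jam cup of the size that fits into the sloping rail from the open loading bay, each with its pull tab facing downhill, so that they queue under the lips behind the gate, and then push the clear cover uphill until it fully closes the bay. Set the cups of other sizes upright on the wooden tray at any time, and leave the mug, pepper mill and spice jar alone.

Things in the scene. Friction and masses are not known exactly. Their poses are not given: they have to be found in the camera images.
- dispenser: Fixed stainless gravity-feed stand for portion cups, 340 mm long, 110 mm wide at its feet. Origin on the counter below the gate at the low end; +x points the way cups travel (downhill), z up.
- rail: The tilted cup rail, sloping down at 0.384 rad (22 degrees) along its own +x. Origin: low end, middle line, top of the ledges, at the gate's inner face, 45 mm over the counter; z square to the rail, up. It runs from x = -320 mm (high end, open) to 0. Two slippery ledges, 31 mm apart and open below, carry the cups' rims; side walls 41 mm apart, 9 mm higher than the ledges.
- lips (a point): Upper end of the lips, on the middle line at ledge height, rail x = -212 mm; rail axes. From here down to the gate (room for four cups) lips 7 mm over the ledges and 29 mm apart keep the rims down.
- bay (a point): Middle line at ledge height, rail x = -270 mm; rail axes: where a cup's middle goes. The loading bay is rail x = -320 to -212 mm, without lips, its walls flared to 18 mm over the ledges. A cup let go squarely here slides down by itself to the gate or the cup before it.
- gate (a joint): Stop gate at the low end, a 28 mm wide steel plate that slides square to the rail between two guides (m). 0 = fully down, closed, its black crossbar resting on the guides; 0.034 = fully raised, open: cups slide out below it. Stays where it is left (2 N of friction).
- gate_grip (a point): Middle of the top face of the gate's black crossbar, which is 60 mm long across the rail, 13 mm along it and 13 mm high. With the gate closed this point lies at rail x = 3, z = 51 mm.
- cover (a joint): Clear sliding dust cover, 108 mm long and 40 mm wide, 10 mm over the ledges (m). 0 = closed, over the whole loading bay; it opens by sliding downhill, 0.108 = fully open. Push it uphill to close. Stays where it is left (1.5 N of friction).
- cover_grip (a point): Middle of the top of the cover's black upright handle, which is 36 mm wide across the rail, 12 mm thick along it and 22 mm high.
- tray: Wooden tray, fixed, 230 x 150 mm (x, y), rim 12 mm high and 7 mm wide, inner floor 6 mm over the counter. Origin on the counter below its middle, z up.
- cup0: Jam portion cup of the size that fits the rail; may be absent. White tapered tub, foil lid with red print, 24 mm high, 30 g. Rim 46 mm long (x) and 38 mm wide (y), 4 mm thick, its underside 20 mm over the origin. Origin: middle of the underside; z up, +x towards the red pull tab, which sticks out 5 mm from the middle of one short side, level with the rim. Tub below the rim at most 38 x 26 mm.
- cup1: Jam portion cup of the size that fits the rail; may be absent. White tapered tub, foil lid with red print, 24 mm high, 30 g. Rim 46 mm long (x) and 38 mm wide (y), 4 mm thick, its underside 20 mm over the origin. Origin: middle of the underside; z up, +x towards the red pull tab, which sticks out 5 mm from the middle of one short side, level with the rim. Tub below the rim at most 38 x 26 mm.
- cup2: Jam portion cup of the size that fits the rail; may be absent. White tapered tub, foil lid with red print, 24 mm high, 30 g. Rim 46 mm long (x) and 38 mm wide (y), 4 mm thick, its underside 20 mm over the origin. Origin: middle of the underside; z up, +x towards the red pull tab, which sticks out 5 mm from the middle of one short side, level with the rim. Tub below the rim at most 38 x 26 mm.
- cup3: Jam portion cup of the size that fits the rail; may be absent. White tapered tub, foil lid with red print, 24 mm high, 30 g. Rim 46 mm long (x) and 38 mm wide (y), 4 mm thick, its underside 20 mm over the origin. Origin: middle of the underside; z up, +x towards the red pull tab, which sticks out 5 mm from the middle of one short side, level with the rim. Tub below the rim at most 38 x 26 mm.
- cup_large: Look-alike cup of a larger size, too wide for the rail. Rim 55 x 46 mm, 28 mm high (rim underside at 24 mm), 45 g; same axes, tab and origin.
- cup_small: Look-alike cup of a smaller size that would drop through the rail. Rim 37 x 29 mm, 20 mm high (rim underside at 16 mm), 20 g; same axes, tab and origin.
- island_mug: Bystander: dotted mug, 93 mm high. Origin at the middle of its underside.
- pepper_mill: Bystander: wooden pepper mill, 172 mm high, 55 mm across. Origin at the middle of its underside.
- spice_jar: Bystander: spice jar, 105 mm high, 41 mm across. Origin at the middle of its underside.
Not all that is in view belongs to the job. Leave any blue look-alike of the cup_small alone.

How it is judged:
On the way, in this order (a step that is already met when the one before it is completed fails the run):
1. the stop gate is fully down (value of joint gate below 0.004 m), for 0.2 s.
2. every cup of the fitting size is in the rail under the lips, tab downhill, the gate still down (x of cup0 in the frame of rail between -0.2 and 0 m and y of cup0 in the frame of rail between -0.006 and 0.006 m and z of cup0 in the frame of rail between -0.026 and -0.014 m and angle between each of cup0, cup1, cup2, cup3's own x axis and vertical above 1.75 rad and angle between the x axis of each of cup0, cup1, cup2, cup3 and the x axis of rail, either way round below 0.15 rad and linear speed of each of cup0, cup1, cup2, cup3 below 0.02 m/s and x of cup1 in the frame of rail between -0.2 and 0 m and y of cup1 in the frame of rail between -0.006 and 0.006 m and z of cup1 in the frame of rail between -0.026 and -0.014 m and x of cup2 in the frame of rail between -0.2 and 0 m and y of cup2 in the frame of rail between -0.006 and 0.006 m and z of cup2 in the frame of rail between -0.026 and -0.014 m and x of cup3 in the frame of rail between -0.2 and 0 m and y of cup3 in the frame of rail between -0.006 and 0.006 m and z of cup3 in the frame of rail between -0.026 and -0.014 m and value of joint gate below 0.004 m), for 0.3 s.
3. the cover is pushed uphill, fully over the loading bay (value of joint cover below 0.006 m), for 0.2 s.
At the end, for the whole second after the job is handed in: Gate down (4 mm) and cover closed (6 mm); every fitting cup at rest under the lips, rim on the ledges (within 6 mm), tab downhill within about 8 degrees; every other cup at rest, upright, inside the tray's rim (all of step 2 and x of cup_large in the frame of tray between -0.105 and 0.105 m and y of cup_large in the frame of tray between -0.065 and 0.065 m and z of each of cup_large, cup_small in the frame of tray below 0.01 m and angle between each of cup_large, cup_small's own z axis and vertical below 0.12 rad and linear speed of each of cup_large, cup_small below 0.02 m/s and x of cup_small in the frame of tray between -0.105 and 0.105 m and y of cup_small in the frame of tray between -0.065 and 0.065 m and value of joint cover below 0.006 m); the robot touches nothing.
It fails at once if the island mug is moved more than 3 cm (distance of island_mug from where it was at the start of the episode above 0.03 m).
It fails at once if the pepper mill is moved more than 3 cm (distance of pepper_mill from where it was at the start of the episode above 0.03 m).
It fails at once if the spice jar is moved more than 3 cm (distance of spice_jar from where it was at the start of the episode above 0.03 m).
Of cup0, cup1, cup2, cup3 only 3 to 4 are there at a start; the rules pass over those that are not, and their reading is None.
At some moment in a run one of cup0, cup1, cup2, cup3, cup_large may be knocked a few centimetres aside while the robot is not near it.
It also fails if it takes over 210 s, if anything falls off the work surface, if the arm or the gripper's body presses on something with over 40 N, if the wrist force passes 120 N, or if a joint passes its speed limit or range.

ROBOT

A 7-joint arm with a two-finger parallel gripper is mounted at the origin on a cart in front of the work surface, level with it; the furniture and walls round the work are solid. World frame = base frame: x ahead of the robot, y to its left, z up, the work surface at z = 0. Lengths are in m, angles in rad, forces in N, time in s.
With the tool pointing down it reaches from about 0.425 to 0.95 m from the base axis. Payload 4.7 kg.
Tool frame: the origin (TCP) lies on the mounting face of the last link; the fingertips stand arm.finger_overhang ahead of it and the grasp point (between the pads) lies 164 mm ahead of it (arm.finger_overhang is the distance from the TCP to the fingertips, in m); z points along the fingers, y is the direction in which the jaws open and shut (so a half turn about z gives the same grasp; the last joint's range is limited). The gripper opens to 87 mm and grips with 3 to 60 N. Pads are 19 mm wide; open, the fingers measure 117 mm over their backs; the gripper's body (75 mm by 190 mm) begins 51 mm behind the grasp point.
Start: joints at [-1.235, 0.469, -0.049, 1.532, 0.024, 1.141, -0.082], TCP at [0.241, 0.631, 0.405] pointing down, gripper open.
Joint ranges: [-2.59, 2.59], [-0.33, 1.99], [-1.39, 1.29], [0.1, 2.45], [-1.04, 4.18], [0.21, 1.99], [-2.66, 2.66]. Speed limits (rad/s): [2.57, 2.57, 3.14, 3.14, 3.14, 3.14, 3.14].

INTERFACE

Orientations are given as [roll, pitch, yaw] about the fixed x, y, z axes, in that order (R = Rz(yaw) Ry(pitch) Rx(roll)).
In Python, from station import arm gives the robot as it stands.
- The arm moves only by the tool jog_arm, never from a script. Its argument "increments" is a list of rows, each a list of 6 numbers: the shift along the tool's x, y, z in mm, then the turn, a rotation vector about the tool's x, y, z in degrees. In form: [[tx, ty, tz, wx, wy, wz], ...]. A call has 1 to 12 rows; each row is the pose to reach, as a shift and turn from the pose commanded when the call began, along the tool's axes at that moment; what a row does not reach only later rows make up. A row lasts 1/8 s, in which the tool goes at most 62.5 mm and 10.7 degrees, less where a joint would pass 70% of its speed; a pose out of reach is approached as far as the arm can. A call with a gripper value outside its range is refused whole. "claw" is the opening, from -1 (shut) to 1 (fully open), set as the call begins (left out, the last holds). The fingers move at their own pace and stop on an object; "grip_force" is the grip in N (left out, the last holds). Time passes only in rows, so rows that repeat a pose let the fingers close. It gives the time, the measured TCP pose, the force and the opening at its end, in the units of the state.
- arm.state(): the state, without advancing time (a new reading comes with each control period).
- arm.capture(name): name is "scene" or "top"; returns a dict with "img" (400x640x3 uint8, red, green, blue), "range_z" (400x640 float32, m along the optical axis (not along the pixel's ray), 0 where there is no reading), "fx", "fy", "cx", "cy" (pixels), "R" (3x3) and "t" (3): a world point X has camera coordinates R X + t. Camera axes: x right, y down, z forward; pixel columns grow to the right and rows downward; lengths in m; the calibration is good to about 2 mm. A picture is of the moment at which its call begins.
- arm.sign_off(): hands the job in, once; it reports no verdict.
The state is a dict: "time": time; "joint_pos": joint angles; "joint_velocities": joint speeds; "joint_efforts": joint torques, N m; "position": TCP position; "eef_rot": TCP orientation; "wrist_force": force on the tool from outside, world axes, zero at the start; "wrist_torque": the same for the moment, N m; "opening": finger opening in m.
Only numpy, scipy, OpenCV 4.12 (cv2) and the standard library are available. Lean on these libraries where they do the work, as an engineer would, in place of code of your own. Each camera call takes 0.05 s, during which the arm holds its last target.

## Working session

There is one attempt and no reset: what is moved stays moved. The work goes in short steps, Python scripts to look and compute and a tool call to move; the robot and the scene stay as the last step left them, time stands still between calls to the robot, and variables do not carry over. Pictures are saved under pics/ and viewed, and the job is handed in when it is done.

Besides the shell and the picture viewer there is one more tool, called after ">>>" as name(argument=value, ...), one argument or row to a line, values as JSON. jog_arm: Moves the arm, as the interface text tells. Its arguments: {"type":"object","properties":{"increments":{"type":"array","items":{"type":"array","items":{"type":"number"}}},"claw":{"type":"number"},"grip_force":{"type":"number"}},"required":["increments"]}

```bash
ls; mkdir -p pics
python3 - <<'E'
from station import arm
import cv2,numpy as np
s=arm.state();print(s, arm.finger_overhang)
for n in("scene","top"):
    c=arm.capture(n);cv2.imwrite(f"pics/{n}0.png",c["img"][:,:,::-1]);np.savez(f"{n}0.npz",**c)
    print(n,c["fx"],c["cx"],c["cy"],c["R"],c["t"])
E
```

```text
pics
{'time': 0.0, 'joint_pos': array([-1.23490729,  0.46942316, -0.04855679,  1.53367119,  0.02411959,
        1.14101531, -0.08231504]), 'joint_velocities': array([-0.00012665,  0.00056716, -0.00163804,  0.00125645, -0.0003299 ,
       -0.00064623,  0.00078634]), 'joint_efforts': array([-6.09094513e-04, -5.07973516e+01, -8.08849395e-02, -2.36152107e+01,
       -6.13796501e-02,  3.78695223e-02,  1.76950557e-04]), 'position': array([0.24072037, 0.63035762, 0.40372094]), 'eef_rot': array([-3.13966458e+00,  1.06296500e-04,  2.77679395e+00]), 'wrist_force': array([ 0.83059037, -0.25264475, -0.00316937]), 'wrist_torque': array([ 0.06531031, -0.0047703 ,  0.0392454 ]), 'opening': 0.08712866017609831} 0.1822
scene 363.893555057576 321.4732345062599 199.96736030512147 [[ 0.48575651 -0.87408787 -0.00331762]
 [-0.57329781 -0.31572888 -0.75607202]
 [ 0.65982592  0.36916888 -0.65448002]] [-0.29580858  0.4472937   0.64276516]
top 500.4945425458749 323.6530943491005 207.9160316174127 [[ 0.00407418 -0.99998942  0.00213749]
 [-0.97520387 -0.00444615 -0.22126372]
 [ 0.22127088 -0.00118302 -0.97521167]] [-0.00140721  0.63508485  1.3777302 ]
```

View pics/scene0.png

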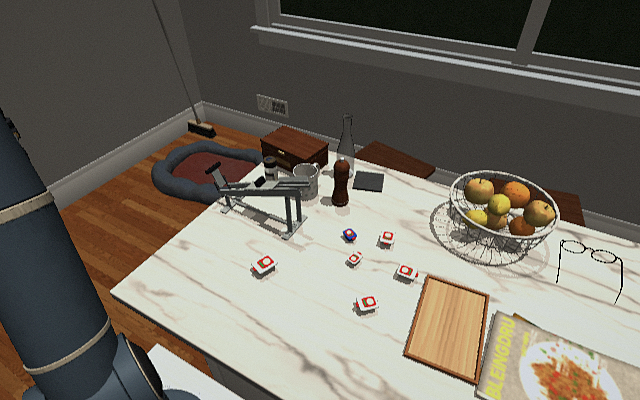

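View pics/top0.png

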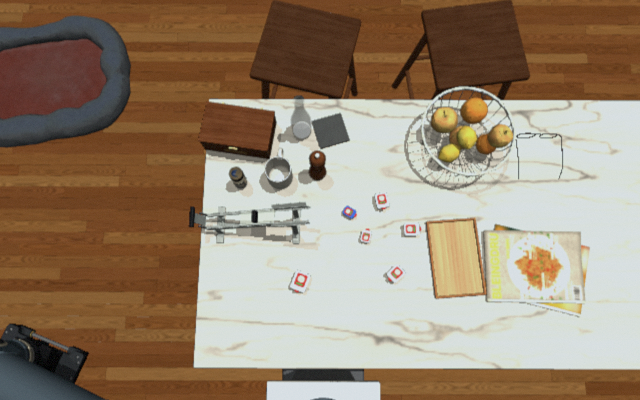

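The scene view shows the dispenser at about (265,200), five red and white cups and a blue one around (350-410,235-305), and the tray at (447,328). The top view shows cups at (381,201), (410,230), (365,237), (395,273), (300,281), and the blue look-alike at (349,212). Next I'll take close crops.

```bash
cat > h.py <<'E'
import numpy as np,cv2
from scipy.spatial.transform import Rotation as Ro
def deproj(c,u,v,z=None):
    z=c["range_z"][int(round(v)),int(round(u))] if z is None else z
    p=np.array([(u-c["cx"])/c["fx"]*z,(v-c["cy"])/c["fy"]*z,z])
    return c["R"].T@(p-c["t"])
def ray_z(c,u,v,Z):
    d=c["R"].T@np.array([(u-c["cx"])/c["fx"],(v-c["cy"])/c["fy"],1.]);o=-c["R"].T@c["t"]
    return o+d*(Z-o[2])/d[2]
def proj(c,P):
    q=np.atleast_2d(P)@c["R"].T+c["t"];return np.c_[c["fx"]*q[:,0]/q[:,2]+c["cx"],c["fy"]*q[:,1]/q[:,2]+c["cy"]]
def cloud(c):
    v,u=np.mgrid[0:400,0:640];z=c["range_z"]
    p=np.stack([(u-c["cx"])/c["fx"]*z,(v-c["cy"])/c["fy"]*z,z],-1)
    P=(p-c["t"])@c["R"];P[z==0]=np.nan;return P
def crop(c,x0,y0,x1,y1,s,name):
    cv2.imwrite(name,cv2.resize(c["img"][y0:y1,x0:x1,::-1],None,fx=s,fy=s,interpolation=cv2.INTER_CUBIC))
E
python3 - <<'E'
from h import *
c=dict(np.load("top0.npz"));s=dict(np.load("scene0.npz"))
crop(c,180,190,320,300,5,"pics/t1.png");crop(c,285,180,435,300,5,"pics/t2.png");crop(s,195,150,325,245,6,"pics/s1.png");crop(s,240,220,430,320,4,"pics/s2.png")
P=cloud(c)
for n,(u,v) in dict(a=(381,201),b=(410,230),c=(365,237),d=(395,273),e=(300,281),blue=(349,212)).items():
    m=(P[v-15:v+15,u-15:u+15]);k=m[...,2]>0.012;q=m[k];print(n,deproj(c,u,v).round(4),k.sum(),q.mean(0).round(4),np.percentile(q[:,2],90).round(4),cv2.minAreaRect((q[q[:,2]>np.percentile(q[:,2],90)-.004][:,:2]*1000).astype(np.float32)))
E
```

```text
a [ 0.6675 -0.1706  0.0254] 192 [ 0.6715 -0.1724  0.0241] 0.0283 ((670.1478271484375, -172.46192932128906), (50.11160659790039, 37.58827209472656), 12.909978866577148)
b [ 0.5789 -0.2539  0.0295] 202 [ 0.5854 -0.2597  0.024 ] 0.0278 ((585.3640747070312, -260.4979553222656), (36.5315055847168, 48.56880187988281), 0.07452975958585739)
c [ 0.5583 -0.1212  0.024 ] 125 [ 0.5651 -0.1233  0.0202] 0.0243 ((564.8623046875, -122.39781188964844), (27.840396881103516, 37.27171325683594), 70.93800354003906)
d [ 0.4533 -0.2077  0.0185] 210 [ 0.4528 -0.2072  0.0243] 0.0289 ((452.471435546875, -206.50723266601562), (36.36178207397461, 45.838008880615234), 44.349143981933594)
e [0.4283 0.0687 0.027 ] 311 [0.4289 0.0698 0.0284] 0.0328 ((427.8289489746094, 70.11101531982422), (45.190216064453125, 57.96546936035156), 69.92359924316406)
blue [ 0.6342 -0.0746  0.0211] 120 [ 0.6363 -0.0746  0.02  ] 0.0249 ((635.0166015625, -76.12406921386719), (39.958396911621094, 25.878297805786133), 56.905521392822266)
```

View pics/t1.png

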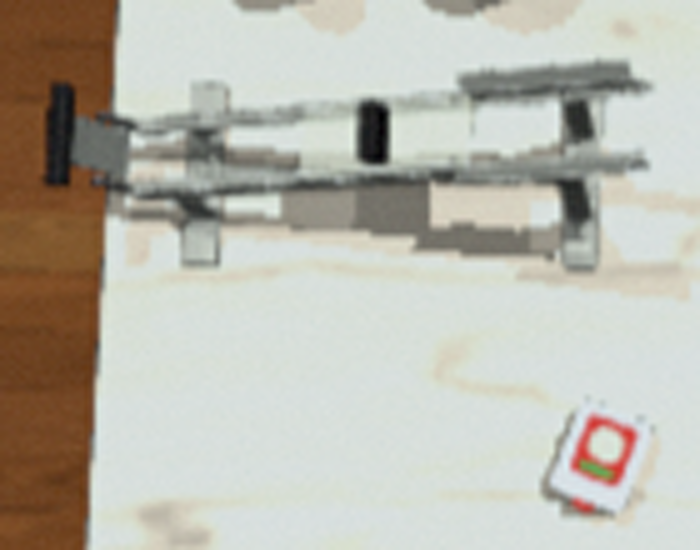

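View pics/t2.png

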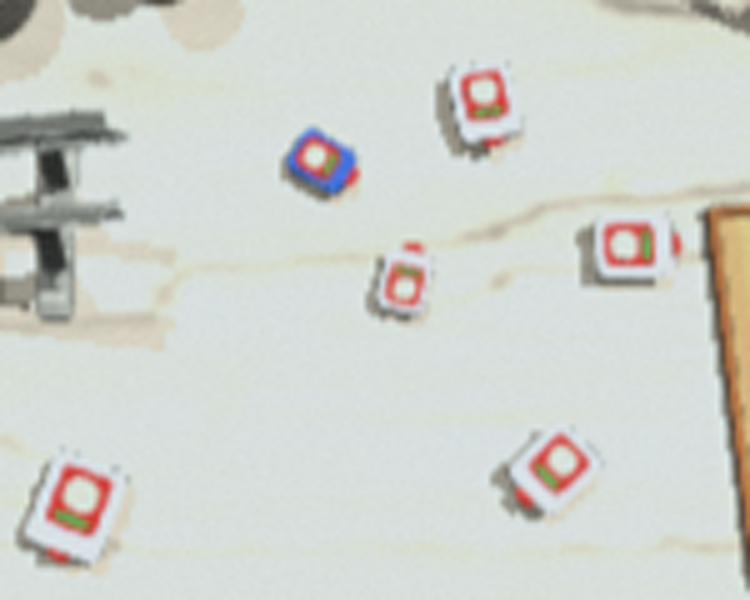

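View pics/s1.png

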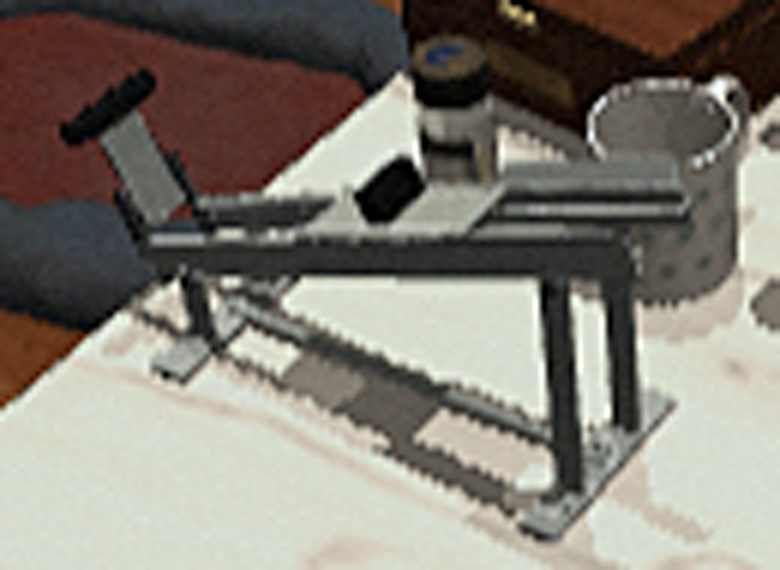

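View pics/s2.png

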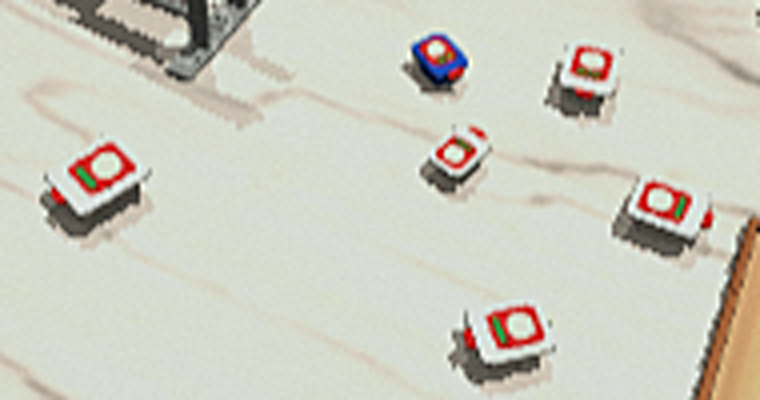

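The white, mid-size cups a (381,201), b (410,230) and d (395,273) measure about 46x38 mm, so these are the three fitting cups. e (300,281) is the large cup and c (365,237) the small one. The blue cup (349,212) is the decoy. Next I'll localize the dispenser.

Run:
```python
from h import *
c=dict(np.load("top0.npz"));s=dict(np.load("scene0.npz"))
P=cloud(c);Q=cloud(s)
# counter bias
print("counter z top",np.nanmedian(P[300:350,320:420,2]),np.nanmedian(P[250:262,230:280,2]),"scene",np.nanmedian(Q[270:300,200:230,2]),np.nanmedian(Q[320:350,300:340,2]))
# crossbar, handle: dark pixels
for n,cc,PP,(x0,y0,x1,y1) in (("top",c,P,(186,203,198,232)),("toph",c,P,(250,207,260,226)),("sc",s,Q,(203,158,224,176)),("sch",s,Q,(253,173,268,190))):
    r=PP[y0:y1,x0:x1];g=cc["img"][y0:y1,x0:x1].max(-1)<45
    q=r[g];q=q[q[:,2]>0.05];print(n,len(q),np.median(q,0).round(4),np.percentile(q,5,axis=0).round(4),np.percentile(q,95,axis=0).round(4), cv2.minAreaRect((q[:,:2]*1000).astype(np.float32)))
# feet by ray
def cr(u,v): return 180+u/5-.4,190+v/5-.4
for p in ((193,82),(229,82),(182,265),(218,265),(598,268),(562,268)): print(p,ray_z(c,*cr(*p),0.003).round(4))
def cs(u,v): return 195+u/6-.4,150+v/6-.4
for p in ((525,530),(548,540),(672,405),(152,370),(178,380)): print("s",p,ray_z(s,*cs(*p),0.003).round(4))
```

```text
counter z top 4.564427927066192e-05 0.0002960611061364306 scene 0.00015797728716188553 0.00015669792138895997
top 84 [0.599  0.3681 0.1201] [0.573  0.3638 0.1138] [0.6221 0.3733 0.125 ] ((598.5831909179688, 368.53204345703125), (54.85222625732422, 11.417709350585938), 0.2861670255661011)
toph 43 [0.5969 0.1918 0.136 ] [0.5834 0.1879 0.1281] [0.6103 0.1955 0.1424] ((596.5391235351562, 191.65081787109375), (29.060209274291992, 8.349997520446777), 1.838028907775879)
sc 77 [0.5931 0.3652 0.1169] [0.5701 0.3617 0.1086] [0.6208 0.3707 0.1209] ((596.0640258789062, 366.0834655761719), (15.332193374633789, 56.52143096923828), 80.08052062988281)
sch 80 [0.594  0.1882 0.1299] [0.5797 0.1841 0.0576] [0.709  0.2578 0.1392] ((642.657958984375, 227.88604736328125), (152.63986206054688, 33.9912223815918), 36.10703659057617)
(193, 82) [0.6551 0.3214 0.003 ]
(229, 82) [0.6552 0.2996 0.003 ]
(182, 265) [0.5429 0.3223 0.003 ]
(218, 265) [0.543  0.3008 0.003 ]
(598, 268) [0.5422 0.0738 0.003 ]
(562, 268) [0.5421 0.0953 0.003 ]
s (525, 530) [0.5398 0.089  0.003 ]
s (548, 540) [0.5397 0.076  0.003 ]
s (672, 405) [0.6467 0.0721 0.003 ]
s (152, 370) [0.5407 0.318  0.003 ]
s (178, 380) [0.5413 0.3014 0.003 ]
```

```bash
cat >> h.py <<'E'
A=0.384
def railT(x0,y0,yaw):
    R=Ro.from_euler('z',yaw).as_matrix()@Ro.from_euler('y',A).as_matrix()
    T=np.eye(4);T[:3,:3]=R;T[:3,3]=[x0,y0,0.045];return T
def tr(T,p): return np.atleast_2d(p)@T[:3,:3].T+T[:3,3]
def wire(c,T,segs,x0,y0,x1,y1,s,name):
    im=cv2.resize(c["img"][y0:y1,x0:x1,::-1],None,fx=s,fy=s,interpolation=cv2.INTER_CUBIC)
    for a,b,col in segs:
        q=proj(c,tr(T,np.array([a,b])/1000.));q=((q-[x0,y0]+.5)*s-.5).round().astype(int)
        cv2.line(im,tuple(map(int,q[0])),tuple(map(int,q[1])),col,1,cv2.LINE_AA)
    cv2.imwrite(name,im)
def box(x0,x1,y0,y1,z,col): 
    p=[(x0,y0,z),(x1,y0,z),(x1,y1,z),(x0,y1,z)];return [(p[i],p[(i+1)%4],col) for i in range(4)]
E
python3 - <<'E'
from h import *
c=dict(np.load("top0.npz"));s=dict(np.load("scene0.npz"))
T=railT(.599,.333,np.pi/2)
g=0.034*1000
segs=box(-3.5,9.5,-30,30,51+g,(0,255,0))+[((-320,y,9),(-0,y,9),(0,0,255)) for y in(-20.5,20.5)]+[((-320,y,18),(-212,y,18),(255,0,0)) for y in(-20.5,20.5)]+box(-212,-104,-20,20,10,(255,0,255))
wire(c,T,segs,180,190,320,300,5,"pics/w1.png");wire(s,T,segs,195,150,325,245,6,"pics/w2.png")
E
```

```text
(no output)
```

View pics/w1.png

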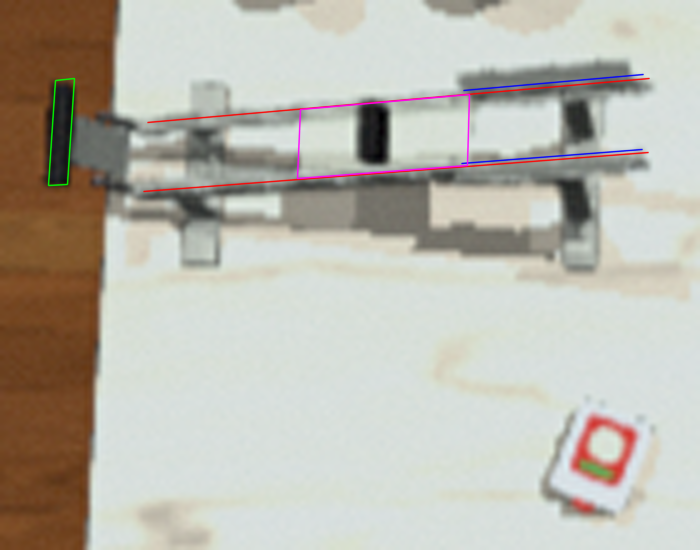

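View pics/w2.png

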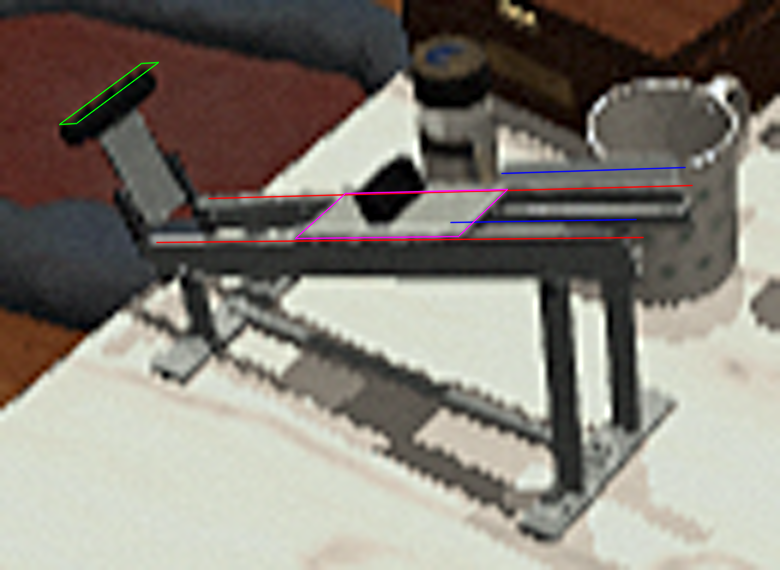

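The wireframe fits well in both views: rail origin at about (0.598, 0.333), downhill along +y, gate raised. Next comes a move helper and the push on the gate.

```bash
cat >> h.py <<'E'
T0=railT(.5985,.333,np.pi/2-.004)
def inc(target_R,target_p,s=None,ref=None):
    """row from the current (measured) TCP pose to target TCP pose"""
    if s is None:
        from station import arm; s=arm.state()
    R0=Ro.from_euler('xyz',s["eef_rot"]).as_matrix();p0=np.array(s["position"])
    return np.r_[R0.T@(target_p-p0)*1000, Ro.from_matrix(R0.T@target_R).as_rotvec(degrees=True)].round(1)
def Rrail(T,sgn):  # sgn=+1: tool y downhill ; -1: uphill
    d=T[:3,0];n=T[:3,2];y=sgn*d;z=-n;return np.c_[np.cross(y,z),y,z]
def Rdown(yaw): return Ro.from_euler('xyz',[np.pi,0,yaw]).as_matrix()
def tcp(R,p,L): return np.asarray(p)-R[:,2]*L
TIP=.1822;GR=.164
E
python3 - <<'E'
from h import *
R=Rrail(T0,1)
print(R)
for z in (.115,.088,.051): print(z,tr(T0,[.003,0,z])[0], inc(R,tcp(R,tr(T0,[.003,0,z])[0],TIP)))
E
```

```text
[[-0.999992    0.00370868 -0.00149852]
 [ 0.00399999  0.92716611 -0.37462915]
 [ 0.         -0.37463215 -0.92717353]]
0.115 [0.59868346 0.37886385 0.15050106] [-400.   -43.2   84.5   21.7   -4.   -20.4]
0.088 [0.598643   0.36874886 0.12546737] [-403.6  -52.7  109.5   21.7   -4.   -20.4]
0.051 [0.59858755 0.35488759 0.09116195] [-408.5  -65.6  143.9   21.7   -4.   -20.4]
```

>>> jog_arm(
  increments=[
    [-400,-43.2,84.5,21.7,-4,-20.4],
    [-400,-43.2,84.5,21.7,-4,-20.4],
    [-400,-43.2,84.5,21.7,-4,-20.4],
    [-400,-43.2,84.5,21.7,-4,-20.4],
    [-400,-43.2,84.5,21.7,-4,-20.4],
    [-400,-43.2,84.5,21.7,-4,-20.4],
    [-400,-43.2,84.5,21.7,-4,-20.4],
    [-400,-43.2,84.5,21.7,-4,-20.4],
    [-400,-43.2,84.5,21.7,-4,-20.4],
    [-400,-43.2,84.5,21.7,-4,-20.4],
    [-400,-43.2,84.5,21.7,-4,-20.4],
    [-400,-43.2,84.5,21.7,-4,-20.4],
  ],
  claw=-1,
)

```text
time: 1.6
position: [0.5985, 0.4481, 0.3206]
eef_rot: [-2.759, 0.001, 3.139]
wrist_force: [-0.3, 0.0, 0.5]
opening: 0.0004
```

Run:
```python
from h import *
from station import arm
s=arm.state();print(s["position"],s["joint_pos"].round(2),s["opening"])
R=Rrail(T0,1)
for z in (.115,.088,.051): print(inc(R,tcp(R,tr(T0,[.003,0,z])[0],TIP)))
for n in("scene","top"):
    c=arm.capture(n); crop(c,*((180,150,340,270) if n=="scene" else (180,180,340,300)),4,f"pics/g_{n}.png")
```

```text
[0.59845687 0.44814899 0.32057291] [-0.77  0.71  0.04  1.34  0.26  1.36  0.74] 0.0004186390167686338
[-0.5 -0.5  1.4  0.1  0.1  0. ]
[-0.5 -0.6 28.4  0.1  0.1  0. ]
[-0.4 -0.6 65.4  0.1  0.1  0. ]
```

View pics/g_scene.png

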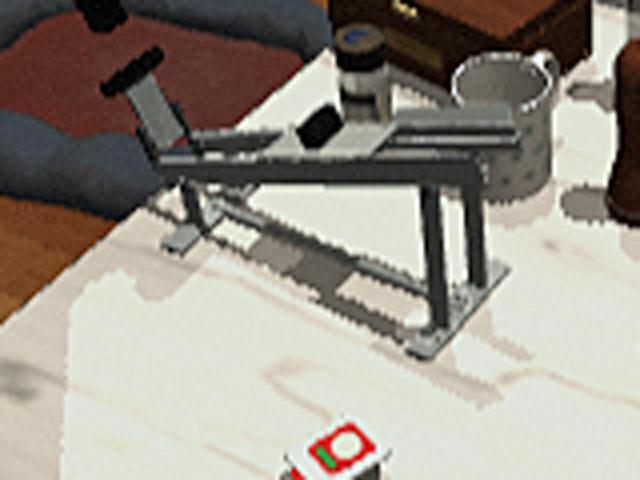

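>>> jog_arm(
  increments=[
    [0,0,20,0,0,0],
    [0,0,28,0,0,0],
    [0,0,33,0,0,0],
    [0,0,38,0,0,0],
    [0,0,43,0,0,0],
    [0,0,48,0,0,0],
    [0,0,53,0,0,0],
    [0,0,58,0,0,0],
    [0,0,61,0,0,0],
    [0,0,63,0,0,0],
    [0,0,64,0,0,0],
    [0,0,64,0,0,0],
  ],
)

```text
time: 3.2
position: [0.599, 0.4241, 0.2622]
eef_rot: [-2.76, 0.002, 3.138]
wrist_force: [-0.7, 1.0, 5.2]
opening: 0.0003
```

Run:
```python
from h import *
from station import arm
R=Rrail(T0,1)
for z in (.115,.088,.051): print(inc(R,tcp(R,tr(T0,[.003,0,z])[0],TIP)))
for n in("scene","top"):
    c=arm.capture(n); crop(c,*((180,150,340,270) if n=="scene" else (180,180,340,300)),4,f"pics/g2_{n}.png")
```

```text
[  0.   -0.  -61.7   0.1   0.1  -0. ]
[  0.1  -0.1 -34.7   0.1   0.1  -0. ]
[ 0.1 -0.1  2.3  0.1  0.1 -0. ]
```

View pics/g2_scene.png

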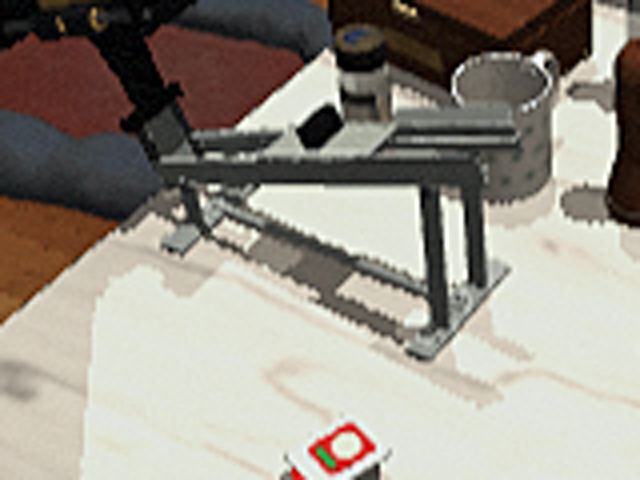

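>>> jog_arm(
  increments=[
    [0,0,1,0,0,0],
    [0,0,2,0,0,0],
    [0,0,2,0,0,0],
  ],
)

```text
time: 3.68
position: [0.5989, 0.424, 0.2621]
eef_rot: [-2.76, 0.002, 3.138]
wrist_force: [-3.0, 1.9, 12.7]
opening: 0.0003
```

>>> jog_arm(
  increments=[
    [0,0,1,0,0,0],
    [0,0,2,0,0,0],
    [0,0,2,0,0,0],
  ],
)

```text
time: 4.05
position: [0.5988, 0.4239, 0.2621]
eef_rot: [-2.761, 0.003, 3.138]
wrist_force: [-4.6, 2.5, 18.3]
opening: 0.0006
```

The gate is on its stop: force climbs with no further travel. I'll retreat.

>>> jog_arm(
  increments=[
    [0,0,-50,0,0,0],
    [0,0,-110,0,0,0],
    [0,0,-110,0,0,0],
  ],
  claw=1,
)

```text
time: 4.42
position: [0.599, 0.4659, 0.3649]
eef_rot: [-2.767, 0.008, 3.14]
wrist_force: [-0.6, -0.1, -0.5]
opening: 0.0228
```

```bash
cat >> h.py <<'E'
def cups(c,tag=""):
    """top-view: segment cups by height; returns list of (centre xy, yaw, L, W)"""
    P=cloud(c);hgt=P[...,2]
    m=((hgt>.010)&(hgt<.045)&(P[...,0]>.35)&(P[...,0]<.72)&(P[...,1]<.16)&(P[...,1]>-.45)).astype(np.uint8)
    n,l,st,ce=cv2.connectedComponentsWithStats(m,connectivity=4);out=[]
    for i in range(1,n):
        if not 70<st[i,4]<500: continue
        q=P[l==i];zt=np.percentile(q[:,2],85);im=c["img"][l==i].astype(int)
        q2=q[q[:,2]>zt-.006]
        r=cv2.minAreaRect((q2[:,:2]*1000).astype(np.float32))
        red=(im[:,0]>140)&(im[:,1]<80)&(im[:,2]<80);grn=(im[:,1]>im[:,0]+25)
        blue=(im[:,2]>im[:,0]+60).mean()
        out.append((ce[i].round(1),st[i,4],r,zt,blue))
        print(ce[i].round(1),st[i,4],"c",np.round(r[0],1),"sz",np.round(r[1],1),"ang",round(r[2],1),"zt",zt.round(4),"blue",blue.round(2),"green",deproj(c,*np.median(np.argwhere(l==i)[grn][:,::-1],0))[:2].round(3) if grn.any() else None)
    return out
E
python3 - <<'E'
from h import *
from station import arm
c=arm.capture("top");np.savez("top1.npz",**c);cups(c);crop(c,180,180,440,300,3,"pics/t3.png")
s=arm.capture("scene");np.savez("scene1.npz",**s);crop(s,180,150,340,270,4,"pics/g3.png")
E
```

```text
[381.5 199.8] 191 c [ 670.  -172.6] sz [50.7 37.7] ang 9.4 zt 0.0283 blue 0.0 green [ 0.663 -0.17 ]
[349.  211.5] 121 c [636.1 -74.8] sz [38.9 28.9] ang 61.1 zt 0.0235 blue 0.37 green [ 0.631 -0.084]
[411.6 228.1] 203 c [ 585.6 -260.8] sz [48.5 37.9] ang 87.1 zt 0.0276 blue 0.0 green [ 0.583 -0.267]
[365.5 235. ] 123 c [ 566.2 -123.3] sz [28.5 41.8] ang 74.7 zt 0.0238 blue 0.0 green None
[395.1 273. ] 211 c [ 452.3 -206.4] sz [36.5 48.1] ang 44.4 zt 0.0275 blue 0.0 green [ 0.447 -0.204]
[299.6 280.7] 311 c [427.7  70.3] sz [45.8 59.3] ang 69.9 zt 0.0309 blue 0.0 green [0.422 0.071]
```

View pics/t3.png

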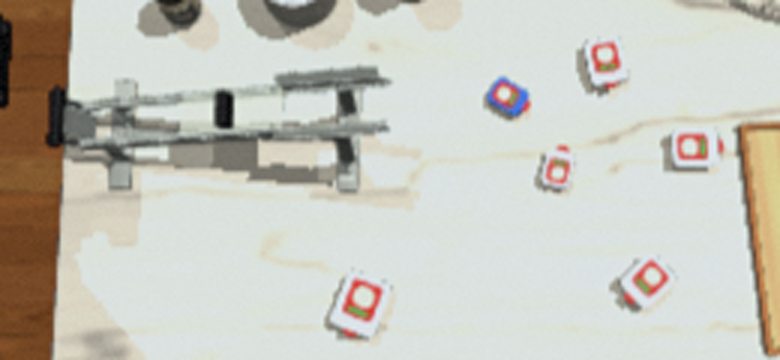

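View pics/g3.png

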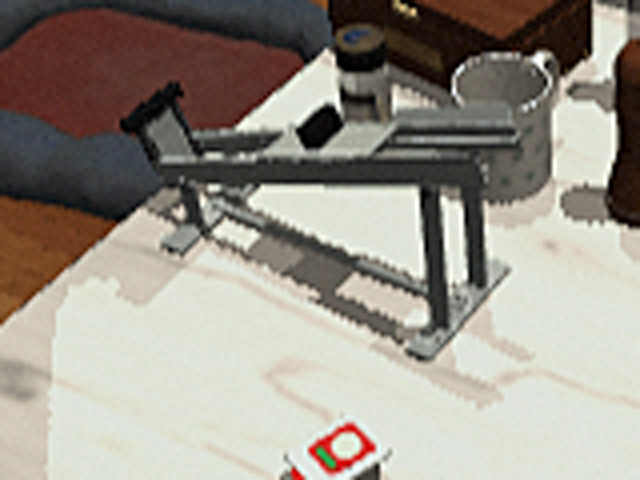

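```bash
cat >> h.py <<'E'
def seq(*tg):
    from station import arm; s=arm.state()
    for R,p in tg: print(list(map(float,inc(R,p,s))))
    print("joints",s["joint_pos"].round(2),"cmd",s["position"].round(4))
E
python3 - <<'E'
from h import *
R=Rdown(np.radians(44.4));ph=np.radians(134.4);g=np.array([.4523,-.2064])+.001*np.array([np.cos(ph),np.sin(ph)])
R1=Rdown(np.radians(112))
seq((R1,np.array([.5,.1,.45])),(R,np.array([*g,.45])),(R,np.array([*g,.30])))
E
```

```text
[97.4, -371.2, 51.5, -19.3, 13.0, 66.9]
[144.6, -655.0, 165.7, -10.5, 25.9, 133.3]
[144.7, -599.0, 304.8, -10.5, 25.9, 133.3]
joints [-0.79  0.7   0.04  1.27  0.25  1.44  0.75] cmd [0.5989 0.4632 0.3593]
```

>>> jog_arm(
  increments=[
    [97.4,-371.2,51.5,-19.3,13.0,66.9],
    [97.4,-371.2,51.5,-19.3,13.0,66.9],
    [97.4,-371.2,51.5,-19.3,13.0,66.9],
    [97.4,-371.2,51.5,-19.3,13.0,66.9],
    [97.4,-371.2,51.5,-19.3,13.0,66.9],
    [97.4,-371.2,51.5,-19.3,13.0,66.9],
    [97.4,-371.2,51.5,-19.3,13.0,66.9],
    [144.6,-655,165.7,-10.5,25.9,133.3],
    [144.6,-655,165.7,-10.5,25.9,133.3],
    [144.6,-655,165.7,-10.5,25.9,133.3],
    [144.6,-655,165.7,-10.5,25.9,133.3],
    [144.6,-655,165.7,-10.5,25.9,133.3],
  ],
  claw=1,
)

```text
time: 6.02
position: [0.4499, -0.2078, 0.4486]
eef_rot: [-3.138, 0.001, 1.009]
wrist_force: [1.3, 0.5, -0.1]
opening: 0.0868
```

Run:
```python
from h import *
from station import arm
c=arm.capture("top");cups(c)
R=Rdown(np.radians(44.4));ph=np.radians(134.4);g=np.array([.4523,-.2064])+.001*np.array([np.cos(ph),np.sin(ph)])
seq((R,np.array([*g,.25])),(R,np.array([*g,.008+TIP])))
```

```text
[381.5 199.8] 191 c [ 669.9 -172.8] sz [49.3 38.3] ang 8.4 zt 0.0277 blue 0.0 green [ 0.664 -0.171]
[349.  211.4] 122 c [635.  -75.7] sz [40.6 28.5] ang 58.3 zt 0.0236 blue 0.37 green [ 0.631 -0.084]
[409.1 227.2] 134 c [ 585.4 -256.2] sz [39.4 38.3] ang 88.6 zt 0.0274 blue 0.0 green [ 0.589 -0.267]
[365.6 235. ] 125 c [ 566.3 -123.8] sz [27.9 41.9] ang 75.1 zt 0.0239 blue 0.0 green None
[299.6 280.7] 310 c [428.4  70. ] sz [46.  57.4] ang 69.8 zt 0.0318 blue 0.0 green [0.423 0.072]
[12.1, -1.8, 199.2, 0.0, 0.4, 12.5]
[12.5, -1.8, 259.0, 0.0, 0.4, 12.5]
joints [-0.19  0.14  0.62  1.92 -0.08  1.11 -0.11] cmd [ 0.4472 -0.2157  0.4493]
```

>>> jog_arm(
  increments=[
    [12,-1.8,60,0,0.4,8],
    [12,-1.8,120,0,0.4,12.5],
    [12.1,-1.8,180,0,0.4,12.5],
    [12.1,-1.8,199,0,0.4,12.5],
    [12.1,-1.8,199,0,0.4,12.5],
    [12.1,-1.8,199,0,0.4,12.5],
  ],
)

```text
time: 6.82
position: [0.4562, -0.1947, 0.2515]
eef_rot: [-3.141, -0.006, 0.798]
wrist_force: [-0.0, -0.6, -0.0]
opening: 0.0868
```

Run:
```python
from h import *
from station import arm
R=Rdown(np.radians(44.4));ph=np.radians(134.4);g=np.array([.4523,-.2064])+.001*np.array([np.cos(ph),np.sin(ph)])
seq((R,np.array([*g,.008+TIP])))
c=arm.capture("top");crop(c,330,210,460,330,5,"pics/p1.png")
c=arm.capture("scene");crop(c,310,220,440,340,5,"pics/p2.png")
```

```text
[-11.5, 4.4, 61.2, -0.1, -0.4, 1.3]
joints [-0.1   0.42  0.53  2.12 -0.34  0.68 -0.11] cmd [ 0.4562 -0.1947  0.2515]
```

View pics/p2.png

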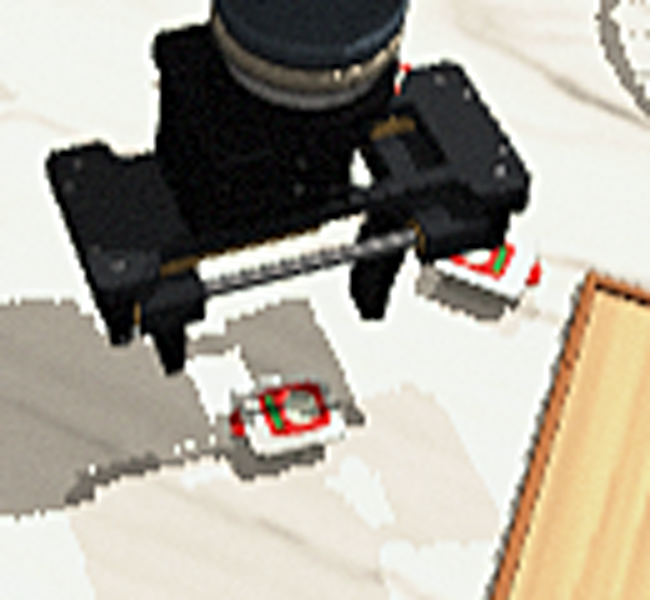

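>>> jog_arm(
  increments=[
    [-11.5,4.4,0,0,-0.4,1.3],
    [-11.5,4.4,0,0,-0.4,1.3],
    [-11.5,4.4,30,0,-0.4,1.3],
    [-11.5,4.4,50,0,-0.4,1.3],
    [-11.5,4.4,61,0,-0.4,1.3],
    [-11.5,4.4,61,0,-0.4,1.3],
    [-11.5,4.4,61,0,-0.4,1.3],
  ],
)

```text
time: 7.8
position: [0.452, -0.2056, 0.1907]
eef_rot: [-3.141, -0.0, 0.776]
wrist_force: [0.7, -0.7, 0.1]
opening: 0.087
```

Run:
```python
from h import *
from station import arm
R=Rdown(np.radians(44.4));ph=np.radians(134.4);g=np.array([.4523,-.2064])+.001*np.array([np.cos(ph),np.sin(ph)])
seq((R,np.array([*g,.008+TIP])))
c=arm.capture("scene");crop(c,310,220,440,340,5,"pics/p3.png")
```

```text
[-0.3, -0.2, 0.5, -0.0, -0.0, 0.1]
joints [-0.02  0.53  0.46  2.15 -0.44  0.56 -0.03] cmd [ 0.452  -0.2056  0.1907]
```

View pics/p3.png

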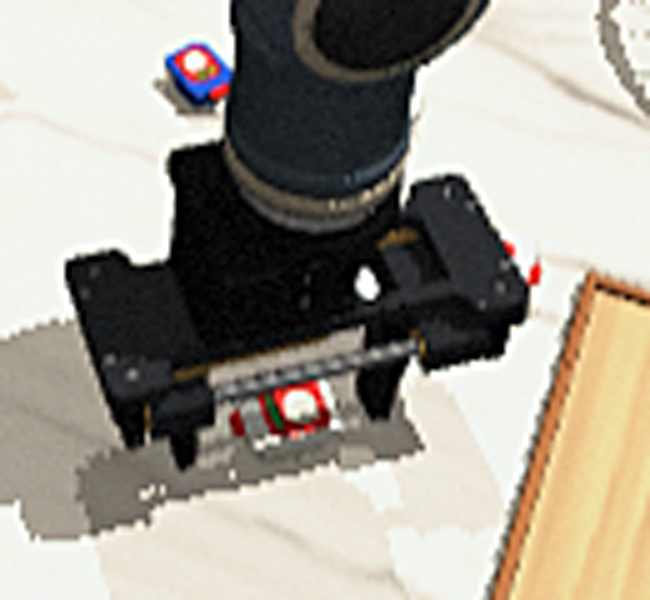

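Cup d sits between the fingers: tab at (235,420), fingers at (185,450) and (380,400). Closing.

>>> jog_arm(
  increments=[
    [0,0,0,0,0,0],
    [0,0,0,0,0,0],
    [0,0,0,0,0,0],
    [0,0,0,0,0,0],
    [0,0,0,0,0,0],
    [0,0,0,0,0,0],
    [0,0,0,0,0,0],
    [0,0,0,0,0,0],
  ],
  claw=-1,
  grip_force=10,
)

```text
time: 8.85
position: [0.4517, -0.2054, 0.1901]
eef_rot: [-3.14, 0.001, 0.776]
wrist_force: [0.6, -0.7, 0.7]
opening: 0.0501
```

>>> jog_arm(
  increments=[
    [0,0,-20,0,0,0],
    [0,0,-60,0,0,0],
    [0,0,-60,0,0,0],
    [0,0,-60,0,0,0],
  ],
)

```text
time: 9.35
position: [0.4515, -0.205, 0.2496]
eef_rot: [-3.139, 0.001, 0.777]
wrist_force: [-0.1, -0.1, -0.4]
opening: 0.0502
```

Run:
```python
from h import *
from station import arm
c=arm.capture("scene");crop(c,310,200,440,320,5,"pics/p4.png")
R1=Rdown(np.radians(22));Rp=Rrail(T0,-1)
hov=tcp(Rp,tr(T0,[-.2675,0,.060])[0],TIP)
seq((R1,np.array([.48,-.10,.44])),(Rp,np.array([hov[0],hov[1],max(.44,hov[2])])),(Rp,hov));print(hov)
```

```text
[93.8, -55.4, -190.7, -0.2, 0.1, 22.5]
[371.1, -169.5, -190.7, -21.0, -8.4, 44.2]
[371.2, -169.3, -120.5, -21.0, -8.4, 44.2]
joints [-0.09  0.43  0.54  2.12 -0.35  0.68 -0.11] cmd [ 0.4513 -0.205   0.2492]
[0.59787087 0.17571825 0.36977553]
```

View pics/p4.png

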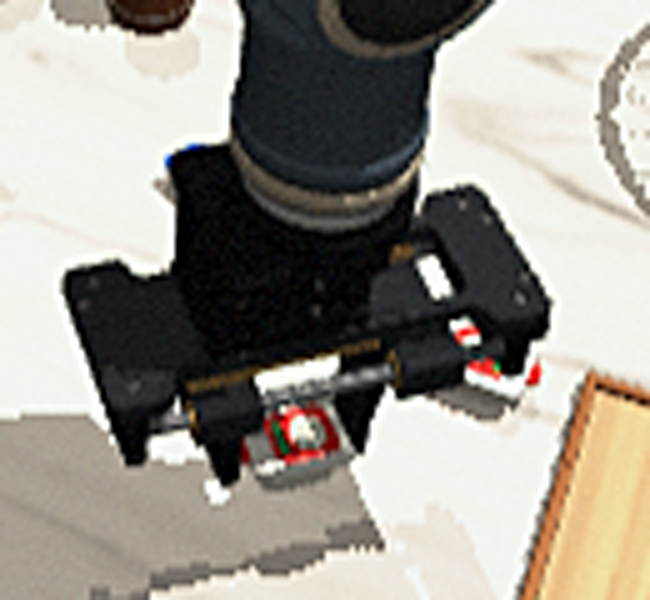

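>>> jog_arm(
  increments=[
    [0,0,-60,0,0,0],
    [0,0,-120,0,0,0],
    [93.8,-55.4,-190,0,0,22.5],
    [371,-169.5,-190,-21,-8.4,44.2],
    [371,-169.5,-190,-21,-8.4,44.2],
    [371,-169.5,-190,-21,-8.4,44.2],
    [371,-169.5,-190,-21,-8.4,44.2],
    [371,-169.5,-190,-21,-8.4,44.2],
    [371,-169.5,-190,-21,-8.4,44.2],
    [371,-169.5,-190,-21,-8.4,44.2],
    [371,-169.5,-190,-21,-8.4,44.2],
    [371,-169.5,-190,-21,-8.4,44.2],
  ],
)

```text
time: 10.9
position: [0.5978, 0.1743, 0.4388]
eef_rot: [2.755, -0.0, -0.006]
wrist_force: [-0.0, -0.2, 1.1]
opening: 0.0506
```

Run:
```python
from h import *
from station import arm
Rp=Rrail(T0,-1)
P=lambda z:tcp(Rp,tr(T0,[-.2675,0,z])[0],TIP)
c=arm.capture("scene")
seq((Rp,P(.06)))
```

```text
[0.1, -28.1, 63.6, 0.1, 0.0, -0.2]
joints [-0.92  0.45  0.7   1.63  0.09  1.26 -1.86] cmd [0.5978 0.1736 0.4393]
```

>>> jog_arm(
  increments=[
    [0.1,-28,30,0,0,0],
    [0.1,-28,63.5,0,0,-0.2],
    [0.1,-28,63.5,0,0,-0.2],
    [0.1,-28,63.5,0,0,-0.2],
  ],
)

```text
time: 11.45
position: [0.5987, 0.1765, 0.3721]
eef_rot: [2.758, -0.003, -0.003]
wrist_force: [-0.7, 1.0, 0.0]
opening: 0.05
```

Run:
```python
from h import *
from station import arm
Rp=Rrail(T0,-1)
P=lambda z:tcp(Rp,tr(T0,[-.2675,0,z])[0],TIP)
seq((Rp,P(.06)),(Rp,P(.02)),(Rp,P(-.012)))
c=arm.capture("scene");crop(c,215,120,345,240,5,"pics/p5.png")
c=arm.capture("top");crop(c,215,140,345,260,5,"pics/p6.png")
```

```text
[-0.9, -0.1, 2.5, -0.0, -0.2, -0.0]
[-1.0, -0.1, 42.5, -0.0, -0.2, -0.0]
[-1.1, -0.1, 74.5, -0.0, -0.2, -0.0]
joints [-0.9   0.51  0.68  1.7   0.06  1.13 -1.88] cmd [0.5987 0.1765 0.3721]
```

View pics/p5.png

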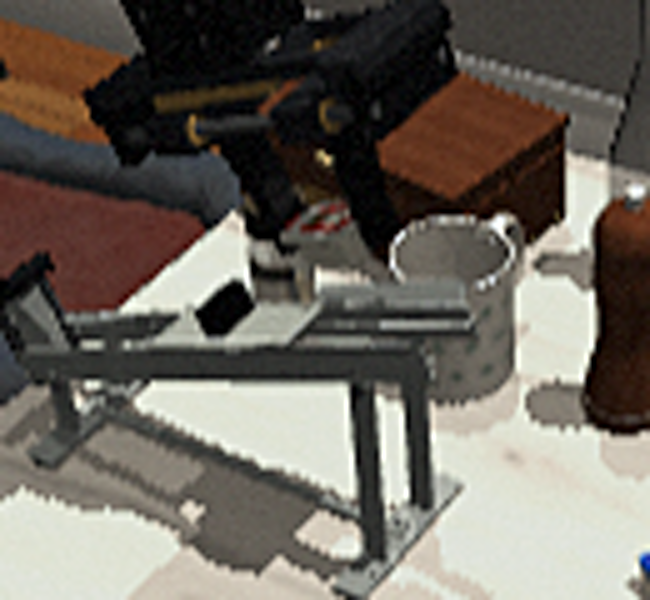

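View pics/p6.png

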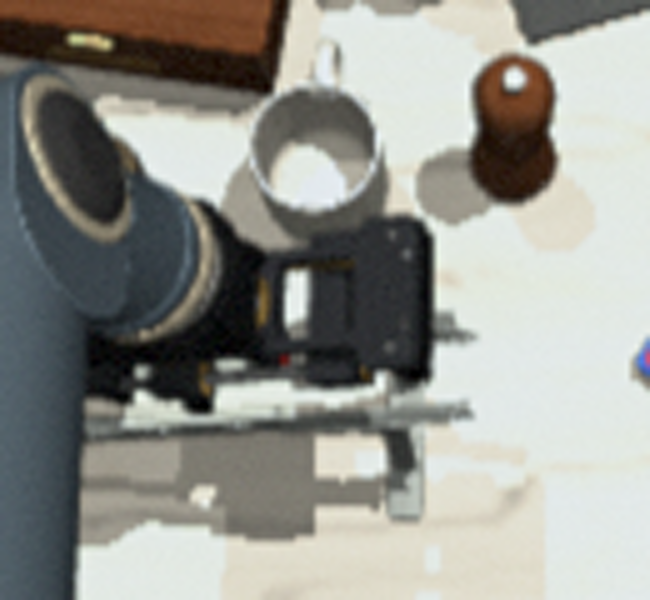

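>>> jog_arm(
  increments=[
    [-1,0,20,0,-0.2,0],
    [-1,0,40,0,-0.2,0],
    [-1,0,50,0,-0.2,0],
    [-1,0,56,0,-0.2,0],
    [-1,0,56,0,-0.2,0],
  ],
)

```text
time: 12.18
position: [0.5975, 0.1566, 0.3191]
eef_rot: [2.757, 0.002, -0.002]
wrist_force: [-0.4, 0.0, 0.1]
opening: 0.0508
```

Run:
```python
from h import *
from station import arm
Rp=Rrail(T0,-1)
P=lambda z:tcp(Rp,tr(T0,[-.2675,0,z])[0],TIP)
seq((Rp,P(-.012)))
c=arm.capture("scene");crop(c,235,140,335,220,8,"pics/p7.png")
```

```text
[0.3, 1.2, 17.9, 0.0, 0.0, 0.1]
joints [-0.86  0.56  0.66  1.76  0.04  1.02 -1.86] cmd [0.5975 0.1566 0.3191]
```

View pics/p7.png

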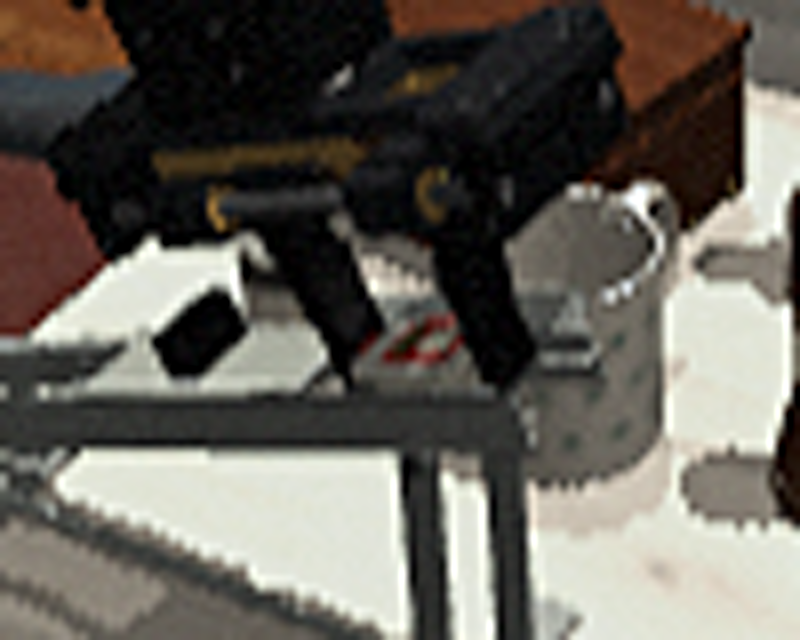

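Cup d is centred over the bay, its tab at about (370,345) downhill. I'll lower it and watch the forces.

>>> jog_arm(
  increments=[
    [0.3,1,5,0,0,0],
    [0.3,1,9,0,0,0],
    [0.3,1,13,0,0,0],
    [0.3,1,15,0,0,0],
    [0.3,1,15,0,0,0],
  ],
)

```text
time: 12.85
position: [0.5987, 0.1506, 0.3068]
eef_rot: [2.758, -0.002, -0.001]
wrist_force: [2.1, 3.3, 9.4]
opening: 0.0504
```

Run:
```python
from h import *
from station import arm
Rp=Rrail(T0,-1)
P=lambda z:tcp(Rp,tr(T0,[-.2675,0,z])[0],TIP)
seq((Rp,P(-.012)));print(arm.state()["wrist_torque"])
c=arm.capture("scene");crop(c,235,140,335,220,8,"pics/p8.png")
```

```text
[-1.0, 0.2, 4.2, -0.0, -0.2, 0.1]
joints [-0.85  0.58  0.65  1.78  0.04  0.99 -1.85] cmd [0.5987 0.1506 0.3068]
[ 0.20658431 -0.19447824  0.19729143]
```

View pics/p8.png

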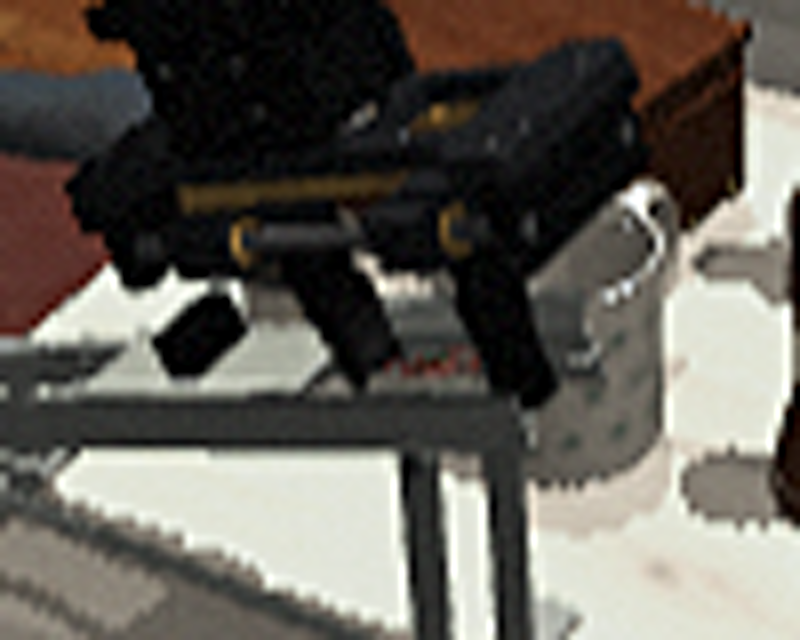

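>>> jog_arm(
  increments=[
    [1.5,0,-1,0,0,0],
    [2,0,-1,0,0,0],
    [2,0,-1,0,0,0],
  ],
)

```text
time: 13.28
position: [0.5995, 0.1504, 0.3059]
eef_rot: [2.757, 0.003, -0.002]
wrist_force: [1.1, 1.4, 2.9]
opening: 0.0507
```

Run:
```python
from h import *
from station import arm
Rp=Rrail(T0,-1)
P=lambda z:tcp(Rp,tr(T0,[-.2675,0,z])[0],TIP)
seq((Rp,P(-.012)));print(arm.state()["wrist_torque"])
```

```text
[-1.7, 0.5, 3.3, 0.0, 0.1, 0.1]
joints [-0.85  0.58  0.65  1.77  0.04  0.99 -1.85] cmd [0.5995 0.1504 0.3059]
[ 0.49594399 -0.02808776  0.03769222]
```

>>> jog_arm(
  increments=[
    [0.7,0,1.5,0,0,0],
    [0.7,0,2.5,0,0,0],
    [0.7,0,2.5,0,0,0],
  ],
)

```text
time: 13.65
position: [0.6001, 0.1493, 0.3035]
eef_rot: [2.757, 0.003, -0.003]
wrist_force: [-0.2, 1.3, 0.6]
opening: 0.051
```

Run:
```python
from h import *
from station import arm
Rp=Rrail(T0,-1)
P=lambda z:tcp(Rp,tr(T0,[-.2675,0,z])[0],TIP)
seq((Rp,P(-.012)));print(arm.state()["wrist_torque"])
c=arm.capture("scene");crop(c,235,140,335,220,8,"pics/p9.png")
c=arm.capture("top");crop(c,235,180,335,260,8,"pics/p10.png")
```

```text
[-2.3, 0.3, 0.7, 0.0, 0.1, 0.1]
joints [-0.84  0.58  0.65  1.78  0.04  0.99 -1.85] cmd [0.6001 0.1493 0.3035]
[ 0.42717694  0.15889452 -0.00564724]
```

View pics/p9.png

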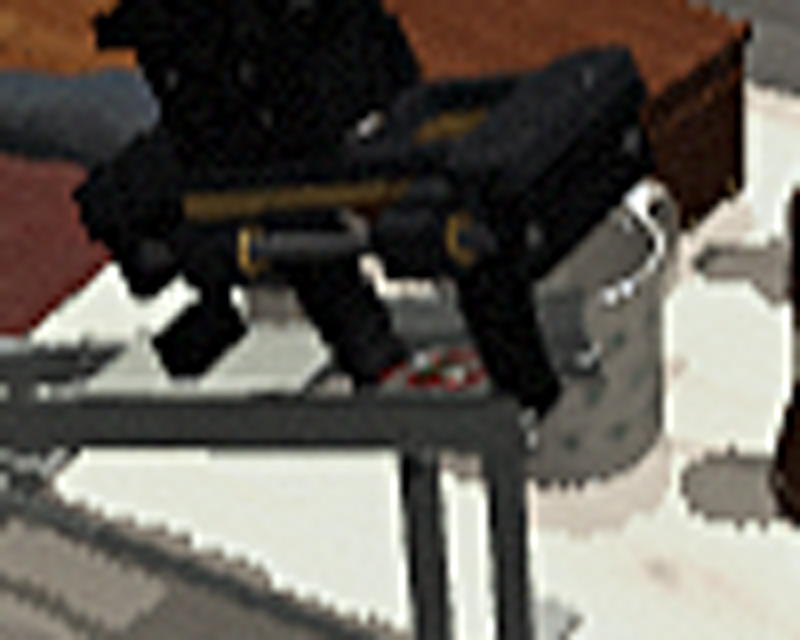

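View pics/p10.png

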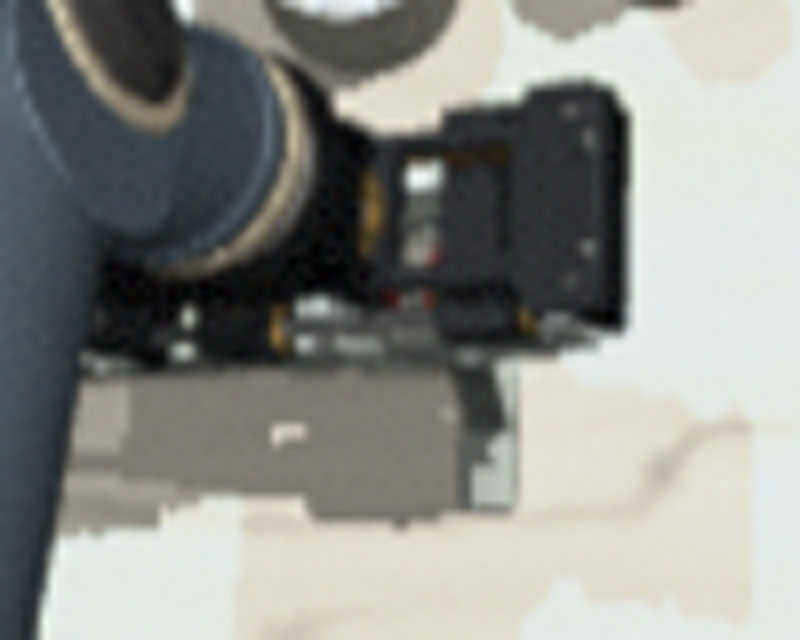

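>>> jog_arm(
  increments=[
    [0,0,1,0,0,0],
    [0,0,2,0,0,0],
    [0,0,2,0,0,0],
  ],
)

```text
time: 14.12
position: [0.6003, 0.1486, 0.302]
eef_rot: [2.757, 0.002, -0.003]
wrist_force: [-0.0, 1.3, 2.8]
opening: 0.0505
```

Run:
```python
from h import *
from station import arm
Rp=Rrail(T0,-1)
P=lambda z:tcp(Rp,tr(T0,[-.2675,0,z])[0],TIP)
seq((Rp,P(-.012)));print(arm.state()["wrist_torque"])
```

```text
[-2.6, 0.2, -1.0, 0.0, 0.1, 0.1]
joints [-0.84  0.58  0.65  1.78  0.03  0.99 -1.85] cmd [0.6003 0.1486 0.302 ]
[ 0.42899217  0.14591625 -0.08769363]
```

>>> jog_arm(
  increments=[
    [0,0,0,0,0,0],
    [0,0,0,0,0,0],
    [0,0,0,0,0,0],
    [0,0,0,0,0,0],
  ],
  claw=0.45,
)

```text
time: 14.62
position: [0.6002, 0.1486, 0.3019]
eef_rot: [2.757, 0.002, -0.003]
wrist_force: [0.0, -0.3, -0.5]
opening: 0.063
```

>>> jog_arm(
  increments=[
    [0,0,-3,0,0,0],
    [0,0,-7,0,0,0],
    [0,0,-12,0,0,0],
    [0,0,-18,0,0,0],
    [0,0,-28,0,0,0],
    [0,0,-60,0,0,0],
    [0,0,-100,0,0,0],
    [0,0,-100,0,0,0],
  ],
)

```text
time: 15.62
position: [0.6014, 0.1876, 0.3982]
eef_rot: [2.761, -0.004, 0.0]
wrist_force: [-0.1, 0.2, -0.2]
opening: 0.063
```

Run:
```python
from h import *
from station import arm
c=arm.capture("scene");crop(c,195,130,325,230,6,"pics/q1.png")
c=arm.capture("top");crop(c,180,180,320,280,5,"pics/q2.png");cups(c)
```

```text
[381.5 199.8] 192 c [ 670.5 -172.2] sz [49.2 37.2] ang 7.7 zt 0.0275 blue 0.0 green [ 0.665 -0.171]
[349.  211.4] 122 c [635.4 -76.4] sz [40.9 29.1] ang 58.6 zt 0.0234 blue 0.38 green [ 0.631 -0.084]
[365.6 235. ] 125 c [ 565.  -123.1] sz [28.6 39.8] ang 75.2 zt 0.0233 blue 0.0 green None
[404.9 234.9] 209 c [ 564.4 -239.3] sz [47.9 37.3] ang 89.5 zt 0.0271 blue 0.0 green [ 0.563 -0.246]
[299.6 280.7] 311 c [427.9  70.3] sz [45.7 58.2] ang 70.3 zt 0.0313 blue 0.0 green [0.421 0.071]
```

View pics/q1.png

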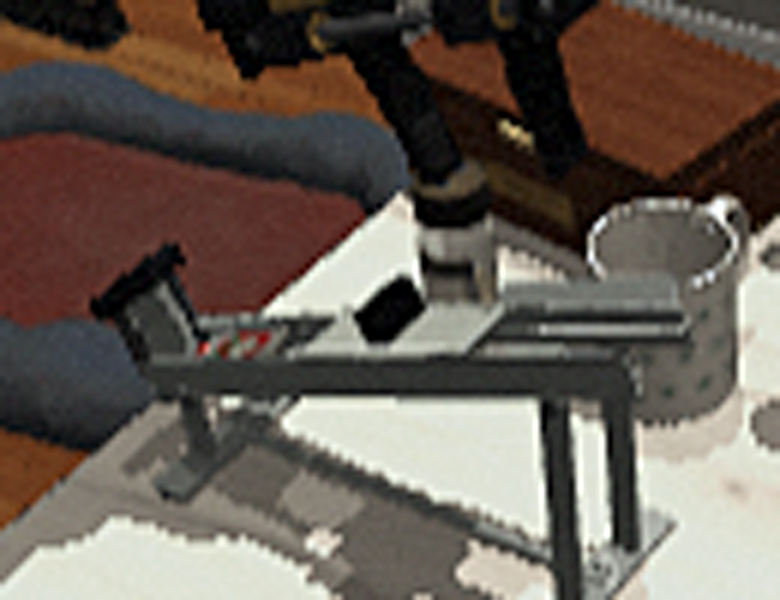

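```bash
sed -i 's|^T0=.*|T0=railT(.5997,.333,np.pi/2-.001)|' h.py
python3 - <<'E'
from h import *
R=Rdown(np.radians(-.5));g=[.5644,-.2403]
seq((R,np.array([*g,.42])),(R,np.array([*g,.25])))
E
```

```text
[-35.0, 404.9, 136.6, 22.0, 0.0, 0.4]
[-34.7, 341.2, 294.3, 22.0, 0.0, 0.4]
joints [-0.91  0.5   0.68  1.66  0.07  1.19 -1.88] cmd [0.6003 0.1862 0.395 ]
```

View pics/q2.png

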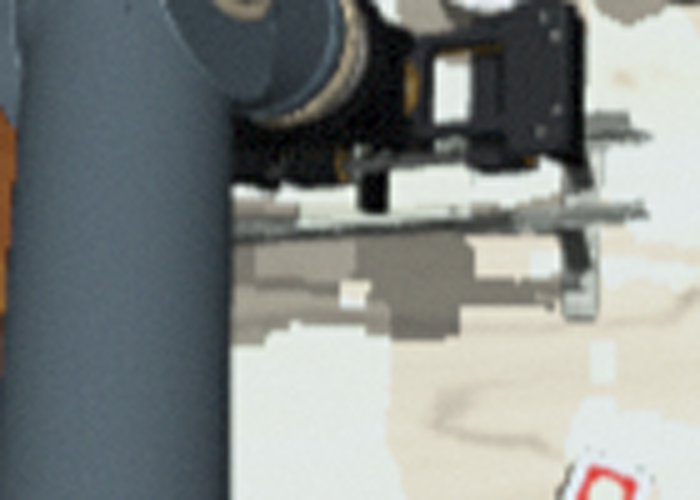

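>>> jog_arm(
  increments=[
    [-35,405,136.6,22,0,0.4],
    [-35,405,136.6,22,0,0.4],
    [-35,405,136.6,22,0,0.4],
    [-35,405,136.6,22,0,0.4],
    [-35,405,136.6,22,0,0.4],
    [-35,405,136.6,22,0,0.4],
    [-35,405,136.6,22,0,0.4],
    [-35,405,136.6,22,0,0.4],
    [-35,341,294.3,22,0,0.4],
    [-35,341,294.3,22,0,0.4],
    [-35,341,294.3,22,0,0.4],
    [-35,341,294.3,22,0,0.4],
  ],
  claw=1,
)

```text
time: 17.23
position: [0.5626, -0.2385, 0.2457]
eef_rot: [-3.139, 0.01, -0.009]
wrist_force: [0.0, 0.4, 0.8]
opening: 0.0868
```

>>> jog_arm(
  increments=[
    [0,0,0,0,0,0],
    [0,0,0,0,0,0],
    [0,0,0,0,0,0],
  ],
)

```text
time: 17.6
position: [0.5646, -0.2404, 0.2516]
eef_rot: [3.141, -0.002, -0.009]
wrist_force: [0.1, -0.7, 1.0]
opening: 0.087
```

Run:
```python
from h import *
from station import arm
R=Rdown(np.radians(-.5));g=[.5644,-.2403]
seq((R,np.array([*g,.008+TIP])))
c=arm.capture("scene");crop(c,330,190,460,310,5,"pics/r1.png")
```

```text
[-0.4, -0.2, 61.4, 0.1, -0.1, -0.0]
joints [-0.07  0.59  0.56  1.85 -0.42  0.82 -0.88] cmd [ 0.5646 -0.2404  0.2516]
```

View pics/r1.png

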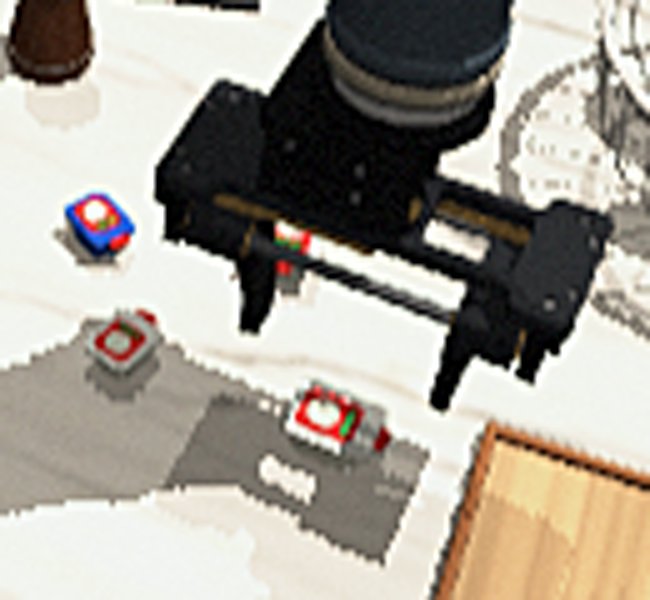

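>>> jog_arm(
  increments=[
    [0,0,25,0,0,0],
    [0,0,45,0,0,0],
    [0,0,56,0,0,0],
    [0,0,61,0,0,0],
    [0,0,61,0,0,0],
    [0,0,61,0,0,0],
  ],
)

```text
time: 18.4
position: [0.5644, -0.2405, 0.1894]
eef_rot: [3.141, -0.0, -0.009]
wrist_force: [1.2, 0.3, 0.4]
opening: 0.087
```

>>> jog_arm(
  increments=[
    [0,0,0,0,0,0],
    [0,0,0,0,0,0],
    [0,0,0,0,0,0],
    [0,0,0,0,0,0],
    [0,0,0,0,0,0],
    [0,0,0,0,0,0],
    [0,0,0,0,0,0],
  ],
  claw=-1,
)

```text
time: 19.27
position: [0.5642, -0.2403, 0.1889]
eef_rot: [3.141, 0.001, -0.009]
wrist_force: [0.6, -0.2, 0.8]
opening: 0.0503
```

>>> jog_arm(
  increments=[
    [0,0,-20,0,0,0],
    [0,0,-60,0,0,0],
    [0,0,-120,0,0,0],
    [0,0,-180,0,0,0],
    [0,0,-220,0,0,0],
    [0,0,-230,0,0,0],
    [0,0,-230,0,0,0],
  ],
)

```text
time: 20.15
position: [0.564, -0.2401, 0.4193]
eef_rot: [3.142, 0.0, -0.009]
wrist_force: [-0.1, 0.5, -0.8]
opening: 0.0505
```

Run:
```python
from h import *
from station import arm
Rp=Rrail(T0,1)
P=lambda z:tcp(Rp,tr(T0,[-.2675,0,z])[0],TIP)
h=P(.06).copy();print(h)
h2=h.copy();h2[2]=.44
Rm=Rdown(np.pi/2)
seq((Rm,np.array([.575,0,.44])),(Rp,h2),(Rp,h))
c=arm.capture("scene");crop(c,290,100,450,220,5,"pics/r2.png")
```

```text
[0.59954272 0.17571707 0.36977553]
[8.8, -240.1, -20.7, -0.0, 0.0, -90.5]
[31.7, -416.1, -20.8, 0.1, 34.3, 176.2]
[31.7, -416.1, 49.5, 0.1, 34.3, 176.2]
joints [-0.16  0.41  0.67  1.7  -0.27  1.13 -0.99] cmd [ 0.564  -0.2401  0.4193]
```

View pics/r2.png

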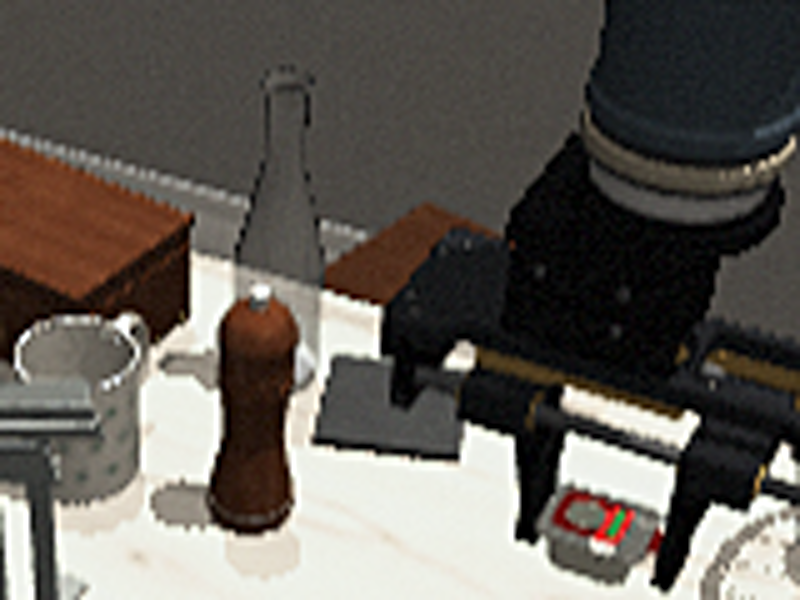

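>>> jog_arm(
  increments=[
    [8.8,-240,-20,0,0,-90.5],
    [8.8,-240,-20,0,0,-90.5],
    [8.8,-240,-20,0,0,-90.5],
    [8.8,-240,-20,0,0,-90.5],
    [8.8,-240,-20,0,0,-90.5],
    [8.8,-240,-20,0,0,-90.5],
    [8.8,-240,-20,0,0,-90.5],
    [8.8,-240,-20,0,0,-90.5],
    [8.8,-240,-20,0,0,-90.5],
    [8.8,-240,-20,0,0,-90.5],
    [8.8,-240,-20,0,0,-90.5],
    [8.8,-240,-20,0,0,-90.5],
  ],
)

```text
time: 21.7
position: [0.5754, -0.0002, 0.4383]
eef_rot: [-3.14, 0.001, 1.57]
wrist_force: [-0.2, -0.1, -0.3]
opening: 0.0507
```

Run:
```python
from h import *
from station import arm
Rp=Rrail(T0,1)
P=lambda z:tcp(Rp,tr(T0,[-.2675,0,z])[0],TIP)
h=P(.06).copy();h2=h.copy();h2[2]=.44
seq((Rp,h2),(Rp,h))
```

```text
[175.9, 24.0, -1.9, 17.2, -17.3, -88.8]
[176.0, 24.1, 68.3, 17.2, -17.3, -88.8]
joints [-0.32  0.28  0.31  1.75 -0.09  1.13  0.02] cmd [ 5.754e-01 -2.000e-04  4.383e-01]
```

>>> jog_arm(
  increments=[
    [176,24,-2,17.2,-17.3,-88.8],
    [176,24,-2,17.2,-17.3,-88.8],
    [176,24,-2,17.2,-17.3,-88.8],
    [176,24,-2,17.2,-17.3,-88.8],
    [176,24,-2,17.2,-17.3,-88.8],
    [176,24,-2,17.2,-17.3,-88.8],
    [176,24,-2,17.2,-17.3,-88.8],
    [176,24,-2,17.2,-17.3,-88.8],
    [176,24,-2,17.2,-17.3,-88.8],
    [176,24,40,17.2,-17.3,-88.8],
    [176,24,68,17.2,-17.3,-88.8],
    [176,24,68,17.2,-17.3,-88.8],
  ],
)

```text
time: 23.2
position: [0.5988, 0.1757, 0.3684]
eef_rot: [-2.756, -0.004, 3.141]
wrist_force: [-0.8, 0.8, -0.4]
opening: 0.0506
```

>>> jog_arm(
  increments=[
    [0,0,0,0,0,0],
    [0,0,0,0,0,0],
    [0,0,0,0,0,0],
  ],
)

```text
time: 23.58
position: [0.5996, 0.1757, 0.3718]
eef_rot: [-2.758, 0.002, 3.141]
wrist_force: [-0.8, -0.5, 1.3]
opening: 0.0507
```

Run:
```python
from h import *
from station import arm
Rp=Rrail(T0,1)
P=lambda z:tcp(Rp,tr(T0,[-.2675,0,z])[0],TIP)
seq((Rp,P(.06)),(Rp,P(.006)),(Rp,P(-.012)))
c=arm.capture("scene");crop(c,215,130,345,230,6,"pics/r3.png")
```

```text
[0.1, 0.7, 1.9, 0.0, 0.1, -0.0]
[0.2, 0.7, 55.9, 0.0, 0.1, -0.0]
[0.3, 0.7, 73.9, 0.0, 0.1, -0.0]
joints [-0.45  0.45  0.03  1.67  0.36  1.21  0.99] cmd [0.5996 0.1757 0.3718]
```

View pics/r3.png

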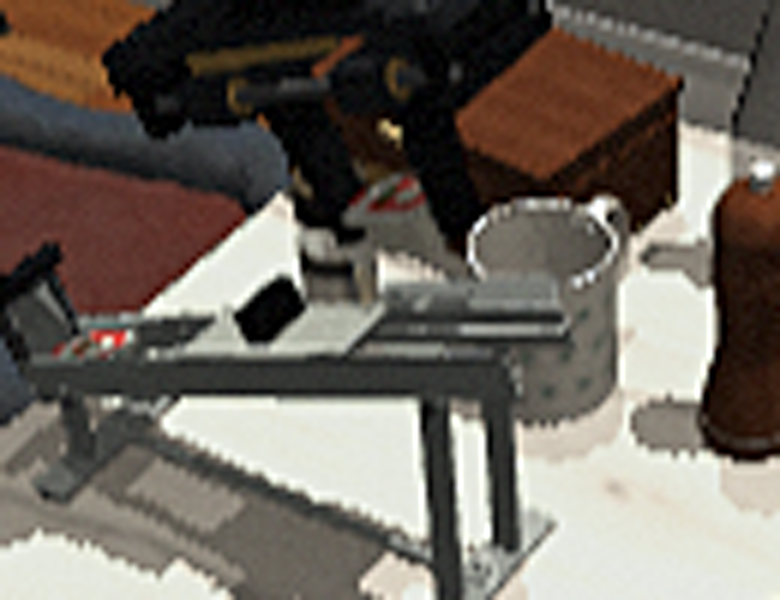

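>>> jog_arm(
  increments=[
    [0,0.7,25,0,0,0],
    [0,0.7,45,0,0,0],
    [0,0.7,56,0,0,0],
    [0,0.7,62,0,0,0],
    [0,0.7,66,0,0,0],
    [0,0.7,69,0,0,0],
    [0,0.7,70,0,0,0],
    [0,0.7,70,0,0,0],
  ],
)

```text
time: 24.62
position: [0.5991, 0.151, 0.3069]
eef_rot: [-2.758, 0.0, 3.141]
wrist_force: [-4.3, 0.8, 6.0]
opening: 0.0507
```

Run:
```python
from h import *
from station import arm
Rp=Rrail(T0,1)
P=lambda z:tcp(Rp,tr(T0,[-.2675,0,z])[0],TIP)
seq((Rp,P(-.012)));print(arm.state()["wrist_torque"])
```

```text
[-0.5, -0.6, 4.5, 0.0, 0.0, 0.0]
joints [-0.42  0.5   0.04  1.75  0.38  1.07  0.97] cmd [0.5991 0.151  0.3069]
[ 0.32324973  0.79011191 -0.32371039]
```

>>> jog_arm(
  increments=[
    [1,0,-1,0,0,0],
    [1.5,0,-1,0,0,0],
    [1.5,0,-1,0,0,0],
    [1.5,0,1,0,0,0],
    [1.5,0,2,0,0,0],
    [1.5,0,2,0,0,0],
  ],
)

```text
time: 25.38
position: [0.5982, 0.1495, 0.3039]
eef_rot: [-2.758, 0.001, 3.142]
wrist_force: [0.4, 0.1, 1.6]
opening: 0.0507
```

Run:
```python
from h import *
from station import arm
Rp=Rrail(T0,1)
P=lambda z:tcp(Rp,tr(T0,[-.2675,0,z])[0],TIP)
seq((Rp,P(-.012)));print(arm.state()["wrist_torque"])
```

```text
[-1.3, -0.3, 1.1, 0.0, 0.1, 0.0]
joints [-0.42  0.5   0.04  1.76  0.39  1.06  0.97] cmd [0.5982 0.1495 0.3039]
[ 0.46686969 -0.036003   -0.02156477]
```

>>> jog_arm(
  increments=[
    [0,0,1,0,0,0],
    [0,0,2,0,0,0],
    [0,0,2,0,0,0],
  ],
)

```text
time: 25.75
position: [0.5979, 0.1487, 0.3017]
eef_rot: [-2.758, 0.0, 3.141]
wrist_force: [1.2, 1.6, 2.3]
opening: 0.0505
```

Run:
```python
from h import *
from station import arm
Rp=Rrail(T0,1)
P=lambda z:tcp(Rp,tr(T0,[-.2675,0,z])[0],TIP)
seq((Rp,P(-.012)));print(arm.state()["wrist_torque"])
c=arm.capture("scene");crop(c,215,130,345,230,6,"pics/r4.png")
```

```text
[-1.6, -0.4, -1.2, 0.0, 0.0, 0.0]
joints [-0.42  0.51  0.04  1.76  0.39  1.06  0.97] cmd [0.5979 0.1487 0.3017]
[ 0.49730373 -0.03372751 -0.01254828]
```

View pics/r4.png

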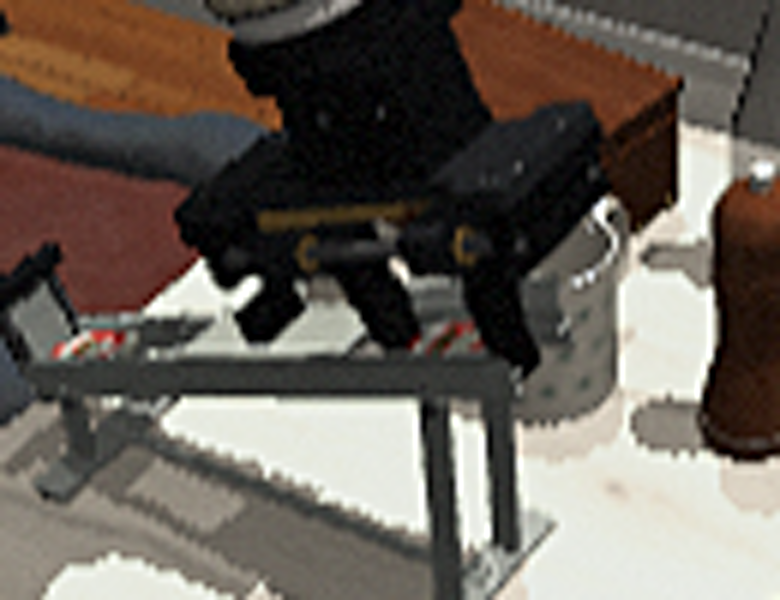

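Same seated depth as the first cup, so I release.

>>> jog_arm(
  increments=[
    [0,0,0,0,0,0],
    [0,0,0,0,0,0],
    [0,0,0,0,0,0],
    [0,0,0,0,0,0],
  ],
  claw=0.45,
)

```text
time: 26.3
position: [0.5979, 0.1485, 0.3016]
eef_rot: [-2.757, -0.0, 3.141]
wrist_force: [-0.6, 0.2, 0.2]
opening: 0.063
```

>>> jog_arm(
  increments=[
    [0,0,-3,0,0,0],
    [0,0,-7,0,0,0],
    [0,0,-12,0,0,0],
    [0,0,-18,0,0,0],
    [0,0,-28,0,0,0],
    [0,0,-60,0,0,0],
    [0,0,-100,0,0,0],
    [0,0,-100,0,0,0],
    [0,0,-100,0,0,0],
  ],
)

```text
time: 27.42
position: [0.5977, 0.1859, 0.3944]
eef_rot: [-2.757, -0.0, 3.141]
wrist_force: [-0.6, -0.0, -0.6]
opening: 0.0629
```

Run:
```python
from h import *
from station import arm
c=arm.capture("scene");crop(c,195,130,325,230,6,"pics/r5.png")
c=arm.capture("top");cups(c);crop(c,330,170,430,250,7,"pics/r6.png")
```

```text
[381.5 199.8] 191 c [ 671.  -172.9] sz [49.6 37.2] ang 10.0 zt 0.0271 blue 0.0 green [ 0.664 -0.17 ]
[349.  211.4] 121 c [635.2 -76.4] sz [40.6 28.5] ang 61.1 zt 0.0242 blue 0.38 green [ 0.632 -0.084]
[365.6 235. ] 124 c [ 566.3 -123.4] sz [28.6 41.3] ang 75.9 zt 0.0232 blue 0.0 green None
[299.6 280.7] 310 c [427.6  70.4] sz [45.8 58.8] ang 68.7 zt 0.0311 blue 0.0 green [0.419 0.071]
```

View pics/r5.png

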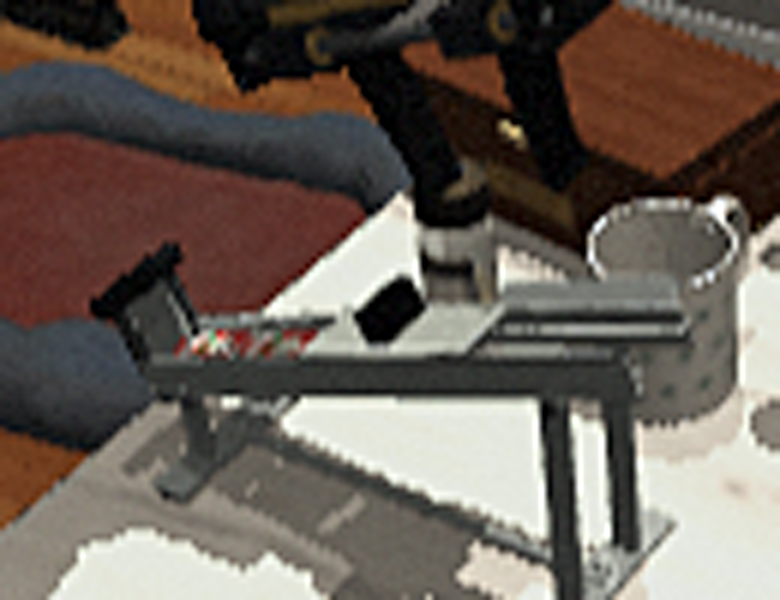

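View pics/r6.png

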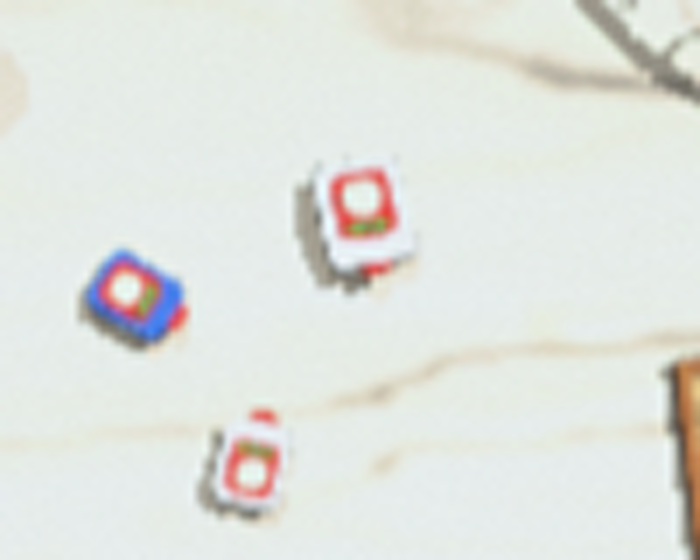

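Run:
```python
from h import *
for f in("top0.npz","scene0.npz"):
    c=dict(np.load(f));P=cloud(c).reshape(-1,3);P=P[(P[:,2]>.02)&(P[:,2]<.4)&(P[:,0]>.55)&(P[:,0]<.95)]
    q=P[(P[:,1]>-.42)&(P[:,1]<-.21)&(P[:,0]>.62)];print("basket pts y max per x");
    for x in np.arange(.62,.9,.04):
        k=q[(q[:,0]>x)&(q[:,0]<x+.04)]; 
        if len(k): i=k[:,1].argmax();print(round(x,2),k[i].round(3),k[:,2].max().round(3))
R=Rdown(np.radians(99.3));g=[.669,-.1727]
seq((Rdown(np.radians(135)),np.array([.62,.0,.44])),(R,np.array([*g,.44])),(R,np.array([*g,.25])))
```

```text
basket pts y max per x
0.7 [ 0.739 -0.357  0.1  ] 0.122
0.74 [ 0.777 -0.308  0.105] 0.12
0.78 [ 0.819 -0.288  0.115] 0.137
0.82 [ 0.858 -0.28   0.117] 0.146
0.86 [ 0.879 -0.281  0.12 ] 0.137
0.9 [ 0.901 -0.286  0.112] 0.133
basket pts y max per x
0.7 [ 0.74  -0.351  0.117] 0.117
0.74 [ 0.772 -0.309  0.11 ] 0.118
0.78 [ 0.813 -0.289  0.117] 0.137
0.82 [ 0.84  -0.282  0.109] 0.143
0.86 [ 0.861 -0.281  0.112] 0.131
0.9 [ 0.906 -0.29   0.114] 0.13
[-22.5, -189.4, 26.5, -21.0, 8.6, 44.4]
[-71.7, -349.4, 91.3, -18.4, 15.4, 79.6]
[-72.0, -278.0, 267.3, -18.4, 15.4, 79.6]
joints [-0.46  0.43  0.03  1.64  0.35  1.26  0.99] cmd [0.5976 0.1854 0.3934]
```

Clear of the basket. Moving to the third cup.

>>> jog_arm(
  increments=[
    [-22.5,-189.4,26.5,-21,8.6,44.4],
    [-22.5,-189.4,26.5,-21,8.6,44.4],
    [-22.5,-189.4,26.5,-21,8.6,44.4],
    [-22.5,-189.4,26.5,-21,8.6,44.4],
    [-71.7,-349.4,91.3,-18.4,15.4,79.6],
    [-71.7,-349.4,91.3,-18.4,15.4,79.6],
    [-71.7,-349.4,91.3,-18.4,15.4,79.6],
    [-71.7,-349.4,91.3,-18.4,15.4,79.6],
    [-71.7,-349.4,91.3,-18.4,15.4,79.6],
    [-71.7,-349.4,91.3,-18.4,15.4,79.6],
    [-71.7,-349.4,91.3,-18.4,15.4,79.6],
  ],
  claw=1,
)

```text
time: 28.9
position: [0.6696, -0.171, 0.4407]
eef_rot: [3.139, -0.001, 1.737]
wrist_force: [-0.5, 0.4, 0.1]
opening: 0.0869
```

>>> jog_arm(
  increments=[
    [0,0,60,0,0,0],
    [0,0,120,0,0,0],
    [0,0,170,0,0,0],
    [0,0,190,0,0,0],
    [0,0,190,0,0,0],
    [0,0,190,0,0,0],
  ],
)

```text
time: 29.65
position: [0.6711, -0.1722, 0.2534]
eef_rot: [3.134, 0.001, 1.734]
wrist_force: [0.3, -0.1, 0.1]
opening: 0.0874
```

Run:
```python
from h import *
from station import arm
R=Rdown(np.radians(99.3));g=[.669,-.1727]
seq((R,np.array([*g,.008+TIP])))
c=arm.capture("scene");crop(c,310,150,440,270,5,"pics/u1.png")
```

```text
[-0.1, -2.6, 63.1, 0.4, 0.0, 0.1]
joints [ 0.    0.65  0.28  1.63 -0.22  0.88  0.53] cmd [ 0.6711 -0.1722  0.2534]
```

View pics/u1.png

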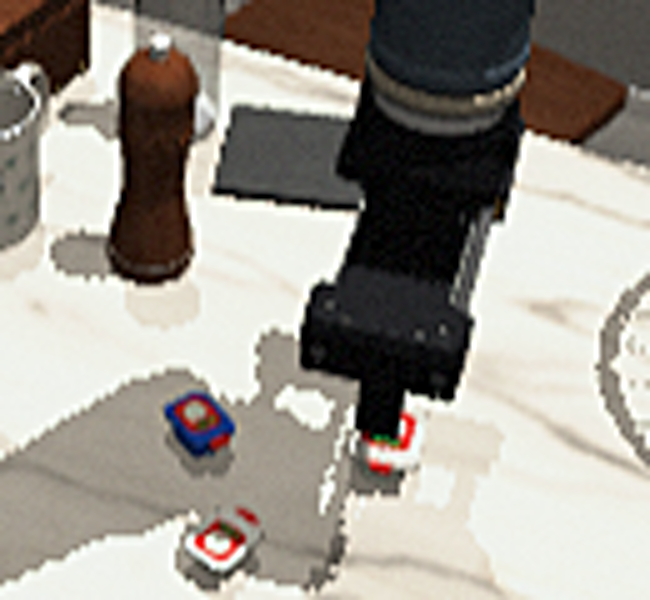

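>>> jog_arm(
  increments=[
    [0,-2.5,20,0.4,0,0],
    [0,-2.5,45,0.4,0,0],
    [0,-2.5,58,0.4,0,0],
    [0,-2.5,63,0.4,0,0],
    [0,-2.5,63,0.4,0,0],
    [0,-2.5,63,0.4,0,0],
  ],
)

```text
time: 30.45
position: [0.6682, -0.1723, 0.1886]
eef_rot: [-3.139, -0.0, 1.734]
wrist_force: [-0.0, 0.1, 0.6]
opening: 0.0872
```

>>> jog_arm(
  increments=[
    [0,0,0,0,0,0],
    [0,0,0,0,0,0],
    [0,0,0,0,0,0],
    [0,0,0,0,0,0],
    [0,0,0,0,0,0],
    [0,0,0,0,0,0],
    [0,0,0,0,0,0],
  ],
  claw=-1,
)

```text
time: 31.32
position: [0.6678, -0.1721, 0.1878]
eef_rot: [-3.138, -0.001, 1.734]
wrist_force: [0.5, -0.6, 0.0]
opening: 0.0504
```

>>> jog_arm(
  increments=[
    [0,0,-20,0,0,0],
    [0,0,-60,0,0,0],
    [0,0,-120,0,0,0],
    [0,0,-180,0,0,0],
    [0,0,-220,0,0,0],
    [0,0,-250,0,0,0],
    [0,0,-250,0,0,0],
    [0,0,-250,0,0,0],
  ],
)

```text
time: 32.33
position: [0.6683, -0.1721, 0.4375]
eef_rot: [-3.137, -0.001, 1.734]
wrist_force: [-0.5, -0.1, -1.4]
opening: 0.0504
```

```bash
sed -i 's|^T0=.*|T0=railT(.5992,.333,np.pi/2-.001)|' h.py
python3 - <<'E'
from h import *
from station import arm
Rp=Rrail(T0,-1)
P=lambda z:tcp(Rp,tr(T0,[-.2675,0,z])[0],TIP)
h=P(.06).copy();h2=h.copy();h2[2]=.44
seq((Rdown(np.radians(50)),np.array([.63,0,.44])),(Rp,h2),(Rp,h))
c=arm.capture("scene");crop(c,310,80,440,200,5,"pics/u2.png")
E
```

```text
[176.0, -9.9, -2.3, -0.3, 0.0, 49.3]
[354.4, -11.9, -2.0, -16.4, -18.9, 98.1]
[354.3, -11.6, 68.2, -16.4, -18.9, 98.1]
joints [-0.03  0.48  0.33  1.47 -0.16  1.22  0.49] cmd [ 0.6683 -0.1721  0.4375]
```

View pics/u2.png

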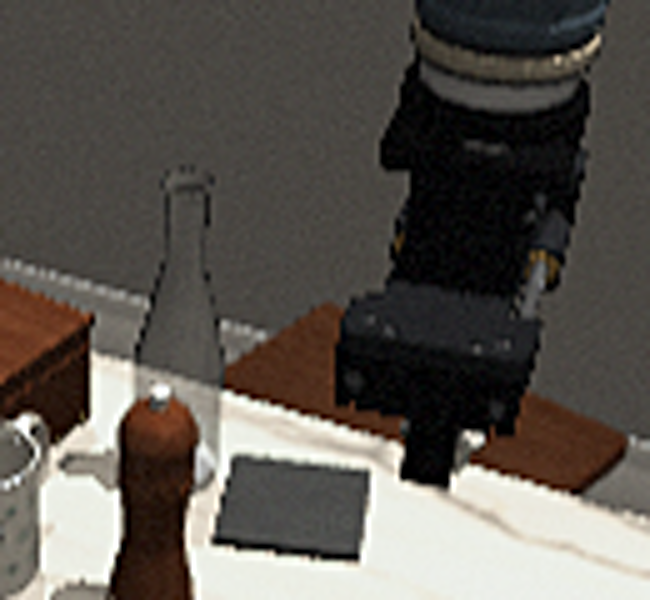

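>>> jog_arm(
  increments=[
    [176,-10,-2,0,0,49.3],
    [176,-10,-2,0,0,49.3],
    [176,-10,-2,0,0,49.3],
    [176,-10,-2,0,0,49.3],
    [176,-10,-2,0,0,49.3],
    [354,-12,-2,-16.4,-18.9,98.1],
    [354,-12,-2,-16.4,-18.9,98.1],
    [354,-12,-2,-16.4,-18.9,98.1],
    [354,-12,-2,-16.4,-18.9,98.1],
    [354,-12,-2,-16.4,-18.9,98.1],
    [354,-12,-2,-16.4,-18.9,98.1],
    [354,-12,-2,-16.4,-18.9,98.1],
  ],
)

```text
time: 33.88
position: [0.5992, 0.1758, 0.4386]
eef_rot: [2.756, 0.002, -0.0]
wrist_force: [-0.9, -0.2, -0.2]
opening: 0.0506
```

>>> jog_arm(
  increments=[
    [0,0,0,0,0,0],
    [0,0,0,0,0,0],
    [0,0,0,0,0,0],
  ],
)

```text
time: 34.25
position: [0.5995, 0.1748, 0.4402]
eef_rot: [2.758, -0.001, -0.001]
wrist_force: [-0.4, -0.6, 0.1]
opening: 0.0506
```

Run:
```python
from h import *
from station import arm
Rp=Rrail(T0,-1)
P=lambda z:tcp(Rp,tr(T0,[-.2675,0,z])[0],TIP)
seq((Rp,P(.03)),(Rp,P(-.006)))
c=arm.capture("scene");crop(c,215,110,345,230,5,"pics/u3.png")
```

```text
[-0.5, -27.2, 95.0, -0.0, -0.0, -0.0]
[-0.5, -27.2, 131.0, -0.0, -0.0, -0.0]
joints [-0.94  0.46  0.75  1.62  0.07  1.26 -1.84] cmd [0.5995 0.1748 0.4402]
```

View pics/u3.png

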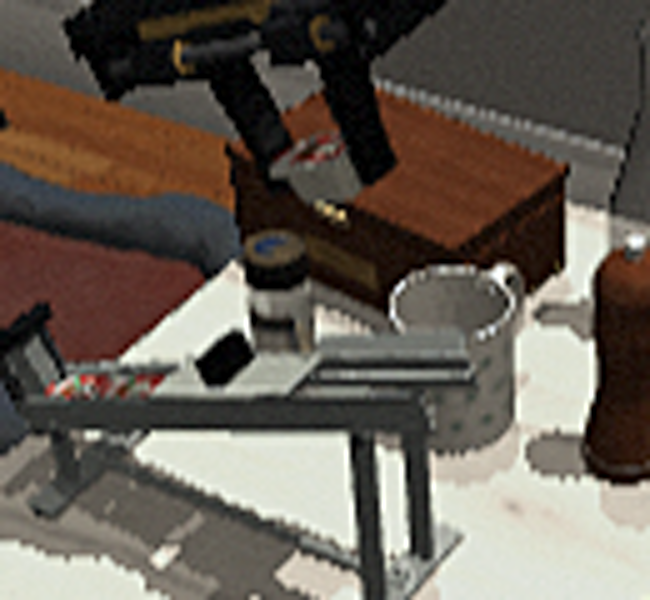

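>>> jog_arm(
  increments=[
    [-0.5,-27.2,30,0,0,0],
    [-0.5,-27.2,70,0,0,0],
    [-0.5,-27.2,95,0,0,0],
    [-0.5,-27.2,110,0,0,0],
    [-0.5,-27.2,120,0,0,0],
    [-0.5,-27.2,125,0,0,0],
    [-0.5,-27.2,128,0,0,0],
    [-0.5,-27.2,130,0,0,0],
    [-0.5,-27.2,130,0,0,0],
    [-0.5,-27.2,130,0,0,0],
  ],
)

```text
time: 35.55
position: [0.5991, 0.1518, 0.3096]
eef_rot: [2.758, -0.001, -0.001]
wrist_force: [-0.3, 0.1, -0.8]
opening: 0.0509
```

Run:
```python
from h import *
from station import arm
Rp=Rrail(T0,-1)
P=lambda z:tcp(Rp,tr(T0,[-.2675,0,z])[0],TIP)
seq((Rp,P(-.012)));print(arm.state()["wrist_torque"])
```

```text
[-0.1, 0.4, 7.3, 0.0, -0.0, -0.0]
joints [-0.88  0.59  0.7   1.77  0.01  1.   -1.83] cmd [0.5991 0.1518 0.3096]
[0.43868369 0.1352803  0.0704257 ]
```

>>> jog_arm(
  increments=[
    [0,0,2,0,0,0],
    [0,0,4,0,0,0],
    [0,0,6,0,0,0],
    [0,0,6,0,0,0],
  ],
)

```text
time: 36.05
position: [0.599, 0.1493, 0.3036]
eef_rot: [2.757, -0.0, -0.001]
wrist_force: [0.4, 0.2, 0.5]
opening: 0.0506
```

Run:
```python
from h import *
from station import arm
Rp=Rrail(T0,-1)
P=lambda z:tcp(Rp,tr(T0,[-.2675,0,z])[0],TIP)
seq((Rp,P(-.012)));print(arm.state()["wrist_torque"])
```

```text
[0.1, 0.3, 0.7, 0.0, 0.0, -0.0]
joints [-0.87  0.59  0.69  1.78  0.01  0.98 -1.83] cmd [0.599  0.1493 0.3036]
[0.44513551 0.1922631  0.02498853]
```

It went in freely. A bit more to seat it.

>>> jog_arm(
  increments=[
    [0,0,1,0,0,0],
    [0,0,2,0,0,0],
    [0,0,2,0,0,0],
  ],
)

```text
time: 36.42
position: [0.5992, 0.1488, 0.3023]
eef_rot: [2.758, -0.001, -0.001]
wrist_force: [0.0, 1.3, 2.1]
opening: 0.0507
```

>>> jog_arm(
  increments=[
    [0,0,0,0,0,0],
    [0,0,0,0,0,0],
    [0,0,0,0,0,0],
    [0,0,0,0,0,0],
  ],
  claw=0.45,
)

```text
time: 36.92
position: [0.599, 0.1486, 0.3019]
eef_rot: [2.757, -0.0, -0.001]
wrist_force: [-0.4, -0.5, -1.0]
opening: 0.0626
```

>>> jog_arm(
  increments=[
    [0,0,-3,0,0,0],
    [0,0,-7,0,0,0],
    [0,0,-12,0,0,0],
    [0,0,-18,0,0,0],
    [0,0,-28,0,0,0],
    [0,0,-60,0,0,0],
    [0,0,-100,0,0,0],
    [0,0,-100,0,0,0],
    [0,0,-100,0,0,0],
  ],
)

```text
time: 38.05
position: [0.5987, 0.186, 0.3945]
eef_rot: [2.757, 0.0, -0.001]
wrist_force: [0.2, -0.7, -0.5]
opening: 0.0631
```

Run:
```python
from h import *
from station import arm
print(arm.state()["position"])
c=arm.capture("scene");crop(c,195,130,325,230,6,"pics/u5.png");np.savez("scene3.npz",**c)
c=arm.capture("top");cups(c)
```

```text
[0.59868924 0.1860056  0.39449453]
[349.  211.4] 122 c [635.  -75.9] sz [41.9 28.5] ang 59.0 zt 0.0236 blue 0.38 green [ 0.631 -0.083]
[365.6 234.9] 123 c [ 566.4 -123.5] sz [28.6 41.3] ang 75.4 zt 0.023 blue 0.0 green None
[299.6 280.7] 310 c [427.6  70.6] sz [45.8 59.3] ang 70.2 zt 0.0314 blue 0.0 green [0.422 0.071]
```

View pics/u5.png

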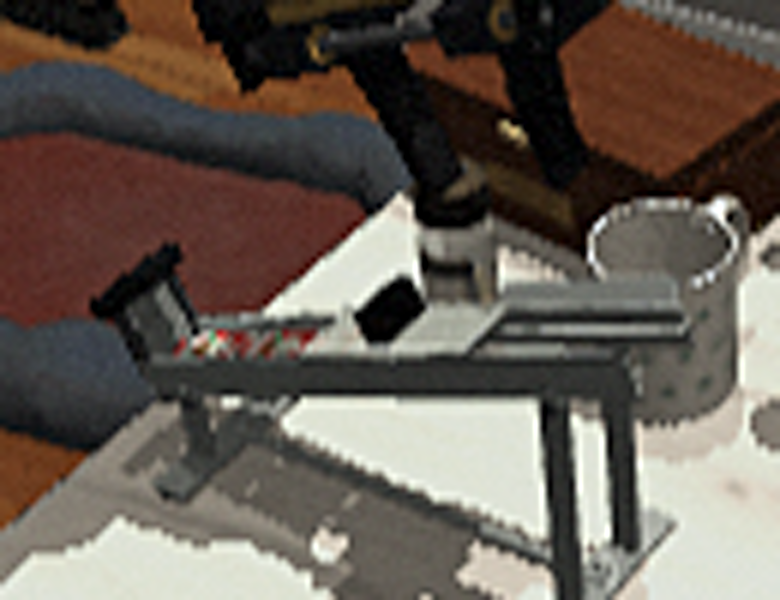

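Run:
```python
from h import *
R=Rdown(np.radians(70.2));g=[.4277,.0708]
seq((Rdown(np.radians(35)),np.array([.52,.13,.42])),(R,np.array([*g,.40])))
```

```text
[-78.5, 61.6, -3.3, 21.3, 6.8, -34.7]
[-170.7, 109.0, 37.7, 19.2, 13.6, -69.4]
joints [-0.94  0.51  0.73  1.67  0.04  1.18 -1.86] cmd [0.5986 0.1857 0.3937]
```

>>> jog_arm(
  increments=[
    [-78.5,61.6,-3.3,21.3,6.8,-34.7],
    [-78.5,61.6,-3.3,21.3,6.8,-34.7],
    [-78.5,61.6,-3.3,21.3,6.8,-34.7],
    [-78.5,61.6,-3.3,21.3,6.8,-34.7],
    [-170.7,109,37.7,19.2,13.6,-69.4],
    [-170.7,109,37.7,19.2,13.6,-69.4],
    [-170.7,109,37.7,19.2,13.6,-69.4],
    [-170.7,109,37.7,19.2,13.6,-69.4],
    [-170.7,109,37.7,19.2,13.6,-69.4],
    [-170.7,109,37.7,19.2,13.6,-69.4],
  ],
  claw=1,
)

```text
time: 39.4
position: [0.4281, 0.071, 0.4001]
eef_rot: [3.141, -0.001, 1.225]
wrist_force: [0.2, 0.1, 0.2]
opening: 0.0869
```

Run:
```python
from h import *
from station import arm
c=arm.capture("scene");crop(c,195,150,325,230,6,"pics/v1.png");np.savez("scene4.npz",**c)
t=arm.capture("top");cups(t);crop(t,180,180,320,260,5,"pics/v2.png");np.savez("top4.npz",**t)
R=Rdown(np.radians(70.2));g=[.4277,.0708]
seq((R,np.array([*g,.25])))
```

```text
[349.  211.5] 122 c [634.8 -75.8] sz [41.8 28.4] ang 58.1 zt 0.0238 blue 0.38 green [ 0.633 -0.084]
[365.6 235. ] 126 c [ 565.6 -123.6] sz [28.  41.5] ang 75.2 zt 0.0244 blue 0.0 green None
[-0.6, -0.4, 150.3, 0.0, -0.1, 0.0]
joints [-0.74  0.06  0.51  2.1  -0.04  0.98 -0.56] cmd [0.4282 0.0711 0.4003]
```

View pics/v1.png

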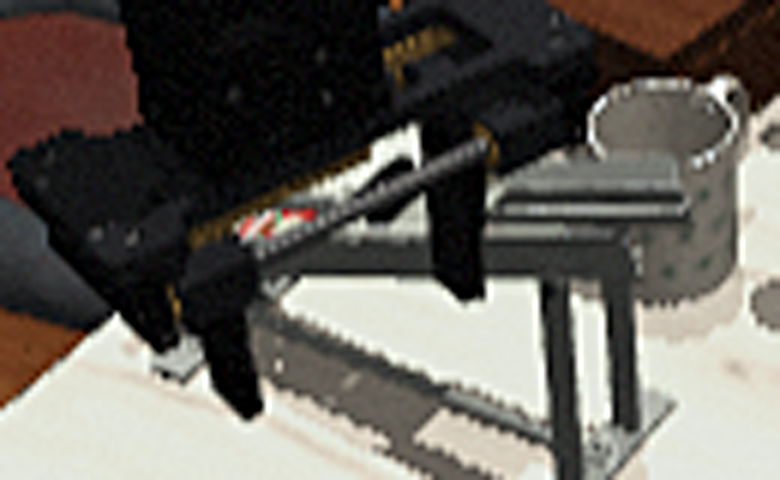

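View pics/v2.png

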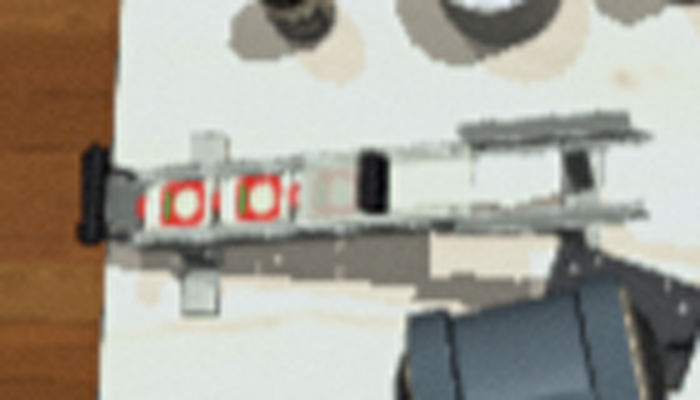

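All three cups are queued with their tabs downhill (tabs at about (142,205), (216,200), (292,195) in the crop), the third showing through the cover. Next is the large cup.

>>> jog_arm(
  increments=[
    [-0.6,-0.4,60,0,0,0],
    [-0.6,-0.4,120,0,0,0],
    [-0.6,-0.4,150,0,0,0],
    [-0.6,-0.4,180,0,0,0],
    [-0.6,-0.4,198,0,0,0],
    [-0.6,-0.4,207,0,0,0],
    [-0.6,-0.4,207,0,0,0],
    [-0.6,-0.4,207,0,0,0],
  ],
)

```text
time: 40.5
position: [0.4283, 0.071, 0.1941]
eef_rot: [3.139, -0.003, 1.226]
wrist_force: [-0.5, -0.3, -0.2]
opening: 0.087
```

Run:
```python
from h import *
from station import arm
c=arm.capture("scene");crop(c,200,200,330,320,5,"pics/x1.png")
R=Rdown(np.radians(70.2));g=[.4277,.0708]
seq((R,np.array([*g,.25])))
```

```text
[-0.3, -0.3, -55.8, 0.1, -0.2, 0.1]
joints [-0.57  0.44  0.38  2.28 -0.36  0.47 -0.25] cmd [0.4283 0.0711 0.1942]
```

View pics/x1.png

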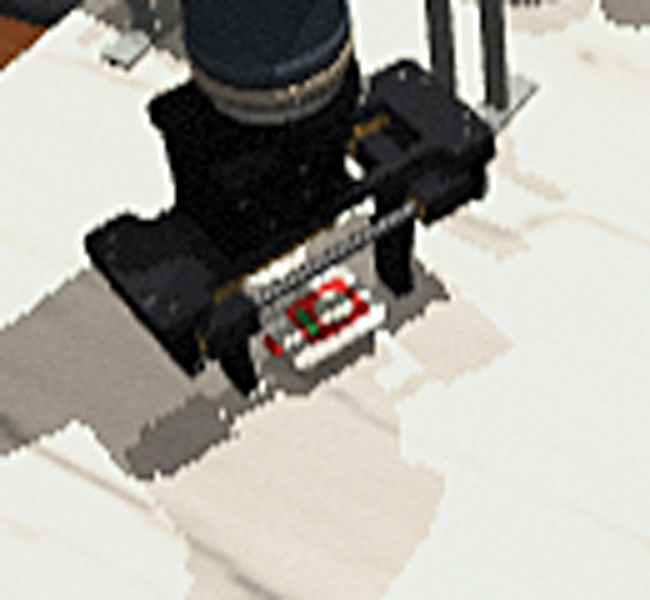

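Well framed: tab at (272,345), fingers either side. I'll grip and lift, and locate the tray.

>>> jog_arm(
  increments=[
    [0,0,0,0,0,0],
    [0,0,0,0,0,0],
    [0,0,0,0,0,0],
    [0,0,0,0,0,0],
    [0,0,0,0,0,0],
    [0,0,0,0,0,0],
  ],
  claw=-1,
)

```text
time: 41.3
position: [0.4279, 0.071, 0.1936]
eef_rot: [3.141, -0.002, 1.226]
wrist_force: [-0.6, 1.2, 2.4]
opening: 0.0597
```

>>> jog_arm(
  increments=[
    [0,0,-20,0,0,0],
    [0,0,-60,0,0,0],
    [0,0,-100,0,0,0],
    [0,0,-100,0,0,0],
    [0,0,-100,0,0,0],
  ],
)

```text
time: 41.92
position: [0.4272, 0.0709, 0.2929]
eef_rot: [-3.142, -0.001, 1.227]
wrist_force: [-0.5, 0.4, -0.6]
opening: 0.0596
```

Run:
```python
from h import *
from station import arm
c=dict(np.load("top0.npz"));P=cloud(c)
# tray corners (px in top0): visually 427,222 / 477,218 / 486,296 / 434,299
for p in ((427,221),(477,218),(485,296),(434,299)): print(ray_z(c,*p,.012).round(4))
h=c["img"].astype(int);m=((h[...,0]-h[...,2])>45)&(h[...,0]>90);m[:215]=0;m[301:]=0;m[:,:420]=0;m[:,490:]=0
n,l,st,ce=cv2.connectedComponentsWithStats(m.astype(np.uint8));i=1+st[1:,4].argmax();q=P[l==i];print(st[i],np.nanmedian(q,0),cv2.minAreaRect((q[:,:2]*1000).astype(np.float32)))
seq((Rdown(np.radians(70.2)),np.array([.45,-.1,.3])))
s=arm.capture("scene");crop(s,200,160,330,280,5,"pics/x2.png")
```

```text
[ 0.6097 -0.3089  0.012 ]
[ 0.6195 -0.4596  0.012 ]
[ 0.3885 -0.4681  0.012 ]
[ 0.3793 -0.3196  0.012 ]
[ 427  218   60   81 3908] [ 0.4992706  -0.39007624  0.00660251] ((502.21368408203125, -391.2325439453125), (232.4247589111328, 148.33197021484375), 6.625376224517822)
[-153.2, 79.1, -7.3, -0.0, -0.1, 0.1]
joints [-0.71  0.24  0.52  2.22 -0.18  0.72 -0.41] cmd [0.4272 0.0709 0.2929]
```

View pics/x2.png

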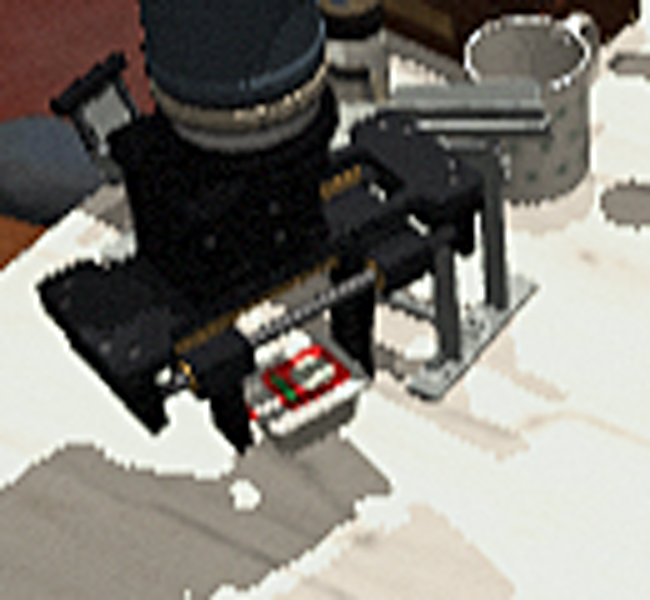

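Run:
```python
from h import *
R=Rdown(np.radians(70.2))
seq((R,np.array([.455,-.385,.30])))
```

```text
[-419.7, 180.1, -7.8, -0.0, -0.0, 0.1]
joints [-0.71  0.24  0.52  2.22 -0.18  0.72 -0.41] cmd [0.4271 0.0709 0.2925]
```

>>> jog_arm(
  increments=[
    [-60,26,-7,0,0,0],
    [-419.7,180,-7.8,0,0,0],
    [-419.7,180,-7.8,0,0,0],
    [-419.7,180,-7.8,0,0,0],
    [-419.7,180,-7.8,0,0,0],
    [-419.7,180,-7.8,0,0,0],
    [-419.7,180,-7.8,0,0,0],
    [-419.7,180,-7.8,0,0,0],
    [-419.7,180,-7.8,0,0,0],
    [-419.7,180,-7.8,0,0,0],
    [-419.7,180,-7.8,0,0,0],
  ],
)

```text
time: 43.35
position: [0.456, -0.3829, 0.3004]
eef_rot: [3.141, -0.003, 1.229]
wrist_force: [1.0, -0.1, 0.6]
opening: 0.06
```

Run:
```python
from h import *
R=Rdown(np.radians(70.2))
seq((R,np.array([.455,-.385,.2006])))
```

```text
[-2.6, -0.3, 99.8, 0.0, -0.2, 0.2]
joints [ 0.19  0.5   0.6   1.86 -0.36  0.89  0.62] cmd [ 0.456  -0.3829  0.3004]
```

>>> jog_arm(
  increments=[
    [-2,0,50,0,-0.2,0],
    [-2,0,80,0,-0.2,0],
    [-2,0,92,0,-0.2,0],
    [-2,0,99.5,0,-0.2,0],
    [-2,0,99.5,0,-0.2,0],
    [-2,0,99.5,0,-0.2,0],
  ],
)

```text
time: 44.1
position: [0.4552, -0.387, 0.2023]
eef_rot: [3.139, 0.002, 1.226]
wrist_force: [0.8, 0.1, 0.3]
opening: 0.0596
```

>>> jog_arm(
  increments=[
    [0,0,1,0,0,0],
    [0,0,2,0,0,0],
    [0,0,2,0,0,0],
  ],
)

```text
time: 44.48
position: [0.455, -0.3869, 0.1997]
eef_rot: [3.14, 0.002, 1.226]
wrist_force: [0.2, -0.3, 1.3]
opening: 0.0598
```

>>> jog_arm(
  increments=[
    [0,0,0,0,0,0],
    [0,0,0,0,0,0],
    [0,0,0,0,0,0],
    [0,0,0,0,0,0],
  ],
  claw=0.8,
)

```text
time: 44.98
position: [0.4549, -0.3867, 0.1992]
eef_rot: [3.141, 0.002, 1.226]
wrist_force: [-1.0, -0.7, -0.6]
opening: 0.0774
```

>>> jog_arm(
  increments=[
    [0,0,-15,0,0,0],
    [0,0,-60,0,0,0],
    [0,0,-120,0,0,0],
    [0,0,-120,0,0,0],
    [0,0,-120,0,0,0],
  ],
)

```text
time: 45.6
position: [0.4547, -0.3861, 0.3197]
eef_rot: [3.14, 0.001, 1.226]
wrist_force: [0.2, -0.2, 0.1]
opening: 0.0783
```

Run:
```python
from h import *
from station import arm
c=arm.capture("top");cups(c)
s=arm.capture("scene");crop(s,330,220,500,390,4,"pics/x3.png")
R=Rdown(np.radians(75));g=[.5658,-.1235]
seq((R,np.array([*g,.32])),(R,np.array([*g,.25])))
```

```text
[349.  211.4] 122 c [635.2 -75.9] sz [41.8 28.6] ang 59.1 zt 0.0226 blue 0.37 green [ 0.631 -0.084]
[365.6 235. ] 125 c [ 566.4 -123.5] sz [28.7 41.7] ang 74.7 zt 0.0227 blue 0.0 green None
[432.1 265.2] 82 c [ 478.3 -318.4] sz [118.4   8.6] ang 5.6 zt 0.0162 blue 0.0 green None
[455.  267.6] 126 c [ 466.9 -373.8] sz [25.9 53.1] ang 39.5 zt 0.0374 blue 0.0 green None
[284.5, 16.2, -2.1, -0.1, 0.0, -4.7]
[284.6, 16.2, 67.9, -0.1, 0.0, -4.7]
joints [ 0.17  0.49  0.62  1.84 -0.35  0.92  0.61] cmd [ 0.4545 -0.3859  0.3182]
```

View pics/x3.png

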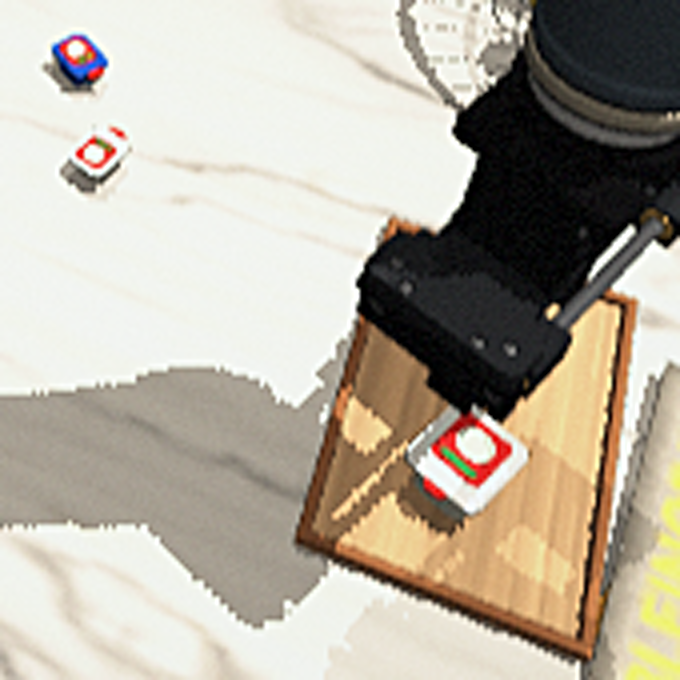

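>>> jog_arm(
  increments=[
    [284.5,16,-2,0,0,-4.7],
    [284.5,16,-2,0,0,-4.7],
    [284.5,16,-2,0,0,-4.7],
    [284.5,16,-2,0,0,-4.7],
    [284.5,16,-2,0,0,-4.7],
    [284.5,16,30,0,0,-4.7],
    [284.5,16,68,0,0,-4.7],
    [284.5,16,68,0,0,-4.7],
    [284.5,16,68,0,0,-4.7],
    [284.5,16,68,0,0,-4.7],
  ],
  claw=0.5,
)

```text
time: 46.95
position: [0.5665, -0.1247, 0.2521]
eef_rot: [3.138, 0.002, 1.308]
wrist_force: [0.2, -0.5, -0.3]
opening: 0.0652
```

Run:
```python
from h import *
from station import arm
s=arm.capture("scene");crop(s,290,190,420,310,5,"pics/x4.png")
R=Rdown(np.radians(75));g=[.5660,-.1235]
seq((R,np.array([*g,.1875])))
```

```text
[1.0, -0.9, 64.6, 0.2, 0.1, -0.1]
joints [-0.25  0.54  0.53  1.93 -0.38  0.77  0.23] cmd [ 0.5665 -0.1246  0.2521]
```

View pics/x4.png

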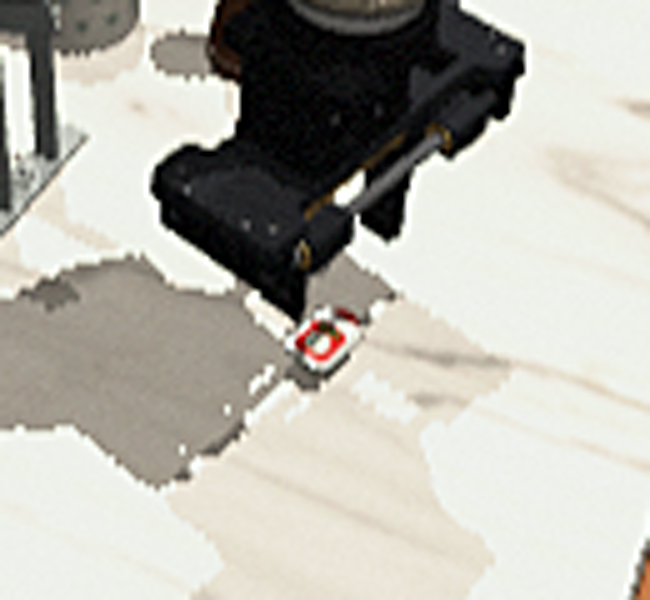

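>>> jog_arm(
  increments=[
    [1,-0.9,25,0,0,0],
    [1,-0.9,48,0,0,0],
    [1,-0.9,60,0,0,0],
    [1,-0.9,64,0,0,0],
    [1,-0.9,64,0,0,0],
    [1,-0.9,64,0,0,0],
  ],
)

```text
time: 47.75
position: [0.5658, -0.1233, 0.1875]
eef_rot: [3.139, 0.002, 1.308]
wrist_force: [-0.0, -0.4, 0.2]
opening: 0.065
```

>>> jog_arm(
  increments=[
    [0,0,0,0,0,0],
    [0,0,0,0,0,0],
    [0,0,0,0,0,0],
    [0,0,0,0,0,0],
    [0,0,0,0,0,0],
    [0,0,0,0,0,0],
  ],
  claw=-1,
)

```text
time: 48.5
position: [0.5655, -0.1232, 0.1869]
eef_rot: [3.141, 0.002, 1.308]
wrist_force: [0.0, 0.2, 1.8]
opening: 0.0419
```

>>> jog_arm(
  increments=[
    [0,0,-20,0,0,0],
    [0,0,-60,0,0,0],
    [0,0,-110,0,0,0],
    [0,0,-110,0,0,0],
    [0,0,-110,0,0,0],
  ],
)

```text
time: 49.12
position: [0.5651, -0.1227, 0.2972]
eef_rot: [3.14, 0.001, 1.309]
wrist_force: [0.3, 0.1, -0.2]
opening: 0.0419
```

Run:
```python
from h import *
from station import arm
s=arm.capture("scene");crop(s,290,150,420,270,5,"pics/x5.png")
R=Rdown(np.radians(75))
seq((R,np.array([.555,-.385,.30])))
```

```text
[-256.0, 58.5, -3.3, -0.0, 0.1, -0.0]
joints [-0.29  0.48  0.57  1.9  -0.33  0.86  0.19] cmd [ 0.5649 -0.1226  0.2963]
```

View pics/x5.png

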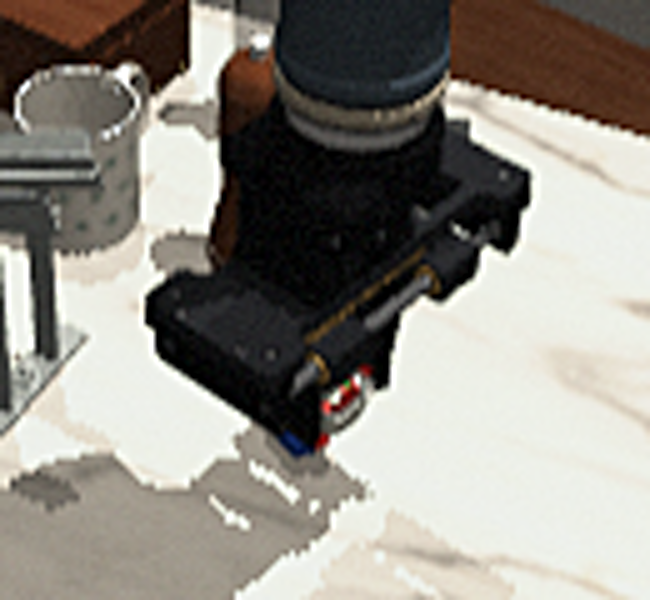

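>>> jog_arm(
  increments=[
    [-60,14,-3,0,0,0],
    [-120,28,-3,0,0,0],
    [-180,42,-3,0,0,0],
    [-240,56,-3,0,0,0],
    [-256,58.5,-3,0,0,0],
    [-256,58.5,40,0,0,0],
    [-256,58.5,75,0,0,0],
    [-256,58.5,90,0,0,0],
    [-256,58.5,97,0,0,0],
    [-256,58.5,98,0,0,0],
    [-256,58.5,98,0,0,0],
  ],
)

```text
time: 50.55
position: [0.5559, -0.3859, 0.2005]
eef_rot: [3.139, 0.002, 1.308]
wrist_force: [-0.2, -0.3, 0.4]
opening: 0.0415
```

>>> jog_arm(
  increments=[
    [0,0,3,0,0,0],
    [0,0,5,0,0,0],
    [0,0,7,0,0,0],
    [0,0,7.5,0,0,0],
    [0,0,7.5,0,0,0],
  ],
)

```text
time: 51.18
position: [0.5556, -0.3857, 0.1928]
eef_rot: [3.14, 0.001, 1.308]
wrist_force: [-1.1, 1.2, 5.6]
opening: 0.0415
```

>>> jog_arm(
  increments=[
    [0,0,0,0,0,0],
    [0,0,0,0,0,0],
    [0,0,0,0,0,0],
    [0,0,0,0,0,0],
  ],
  claw=0.35,
)

```text
time: 51.68
position: [0.5555, -0.3856, 0.1916]
eef_rot: [3.141, 0.002, 1.308]
wrist_force: [0.2, -0.6, -0.0]
opening: 0.058
```

>>> jog_arm(
  increments=[
    [0,0,-15,0,0,0],
    [0,0,-60,0,0,0],
    [0,0,-120,0,0,0],
    [0,0,-180,0,0,0],
    [0,0,-230,0,0,0],
    [0,0,-230,0,0,0],
    [0,0,-230,0,0,0],
  ],
)

```text
time: 52.55
position: [0.5551, -0.3848, 0.422]
eef_rot: [3.141, 0.001, 1.308]
wrist_force: [-1.0, 0.1, -0.3]
opening: 0.0585
```

Run:
```python
from h import *
from station import arm
s=arm.capture("scene");crop(s,330,220,500,390,4,"pics/x6.png")
t=dict(np.load("top4.npz"));P=cloud(t)
# handle with the cover still fully open
r=P[205:228,248:262];g=t["img"][205:228,248:262].max(-1)<50;q=r[g];q=q[q[:,2]>.1]
L=(q-T0[:3,3])@T0[:3,:3];print("handle rail coords med",np.median(L,0).round(4),np.percentile(L,[5,95],axis=0).round(4))
R=Rdown(np.radians(0))
seq((Rdown(np.radians(37)),np.array([.57,-.1,.45])))
```

```text
handle rail coords med [-0.1646  0.0035  0.0324] [[-0.1679 -0.0106  0.0237]
 [-0.1594  0.016   0.0385]]
[278.8, -59.5, -29.3, -0.0, 0.1, 38.0]
joints [ 0.13  0.51  0.62  1.54 -0.31  1.19  0.54] cmd [ 0.5551 -0.3847  0.4209]
```

View pics/x6.png

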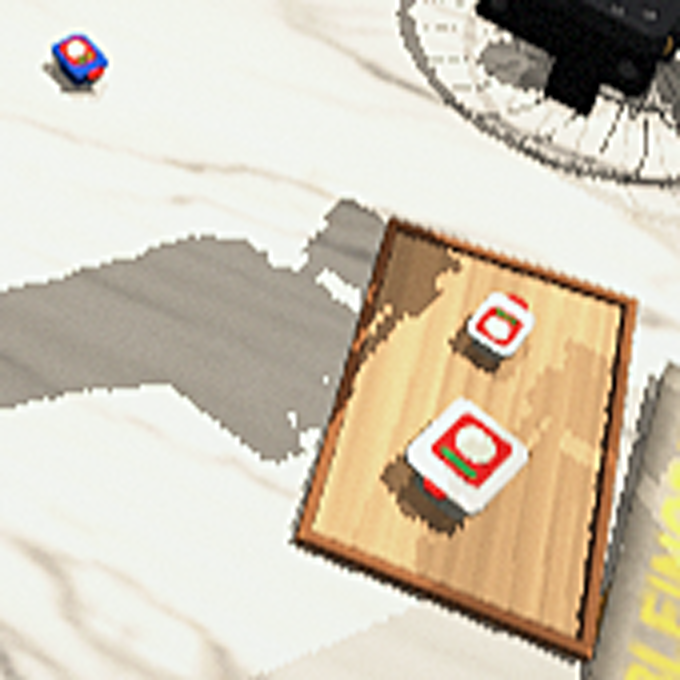

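Run:
```python
from h import *
Rp=Rrail(T0,1)
h=tcp(Rp,tr(T0,[-.125,0,.06])[0],TIP);print(h)
seq((Rdown(np.radians(128)),np.array([.57,0,.45])))
```

```text
[0.59917484 0.30783923 0.31639045]
[375.3, -85.5, -29.3, -0.1, 0.0, -53.0]
joints [ 0.13  0.51  0.62  1.54 -0.31  1.19  0.54] cmd [ 0.5551 -0.3847  0.4209]
```

>>> jog_arm(
  increments=[
    [60,-13,-29,0,0,-10],
    [120,-26,-29,0,0,-20],
    [375.3,-85.5,-29.3,0,0,-53],
    [375.3,-85.5,-29.3,0,0,-53],
    [375.3,-85.5,-29.3,0,0,-53],
    [375.3,-85.5,-29.3,0,0,-53],
    [375.3,-85.5,-29.3,0,0,-53],
    [375.3,-85.5,-29.3,0,0,-53],
    [375.3,-85.5,-29.3,0,0,-53],
    [375.3,-85.5,-29.3,0,0,-53],
  ],
  claw=-1,
)

```text
time: 53.85
position: [0.5702, -0.0027, 0.4502]
eef_rot: [-3.14, 0.002, 2.23]
wrist_force: [-0.1, 0.7, 0.1]
opening: 0.0005
```

Run:
```python
from h import *
Rp=Rrail(T0,1)
h=tcp(Rp,tr(T0,[-.125,0,.07])[0],TIP);h2=h.copy();h2[2]=.42
seq((Rp,h2),(Rp,h))
```

```text
[230.8, 215.4, 29.3, 20.3, -9.9, -51.5]
[231.0, 215.5, 123.7, 20.3, -9.9, -51.5]
joints [-0.35  0.26  0.34  1.75 -0.09  1.15  0.68] cmd [ 0.5702 -0.0027  0.4502]
```

>>> jog_arm(
  increments=[
    [230.8,215,29,20.3,-9.9,-51.5],
    [230.8,215,29,20.3,-9.9,-51.5],
    [230.8,215,29,20.3,-9.9,-51.5],
    [230.8,215,29,20.3,-9.9,-51.5],
    [230.8,215,29,20.3,-9.9,-51.5],
    [230.8,215,29,20.3,-9.9,-51.5],
    [230.8,215,70,20.3,-9.9,-51.5],
    [230.8,215,123,20.3,-9.9,-51.5],
    [230.8,215,123,20.3,-9.9,-51.5],
    [230.8,215,123,20.3,-9.9,-51.5],
    [230.8,215,123,20.3,-9.9,-51.5],
  ],
)

```text
time: 55.22
position: [0.5988, 0.3133, 0.3296]
eef_rot: [-2.761, 0.004, -3.141]
wrist_force: [0.1, 0.2, 1.1]
opening: 0.0004
```

Run:
```python
from h import *
from station import arm
Rp=Rrail(T0,1)
f=lambda x,z:tcp(Rp,tr(T0,[x,0,z])[0],TIP)
seq((Rp,f(-.125,.022)),(Rp,f(-.245,.022)))
s=arm.capture("scene");crop(s,195,110,325,230,5,"pics/y1.png")
```

```text
[-0.2, -0.3, 52.3, 0.2, 0.2, 0.0]
[-0.2, -120.3, 51.9, 0.2, 0.2, 0.0]
joints [-0.69  0.58  0.12  1.56  0.27  1.23  0.88] cmd [0.5988 0.3133 0.3296]
```

View pics/y1.png

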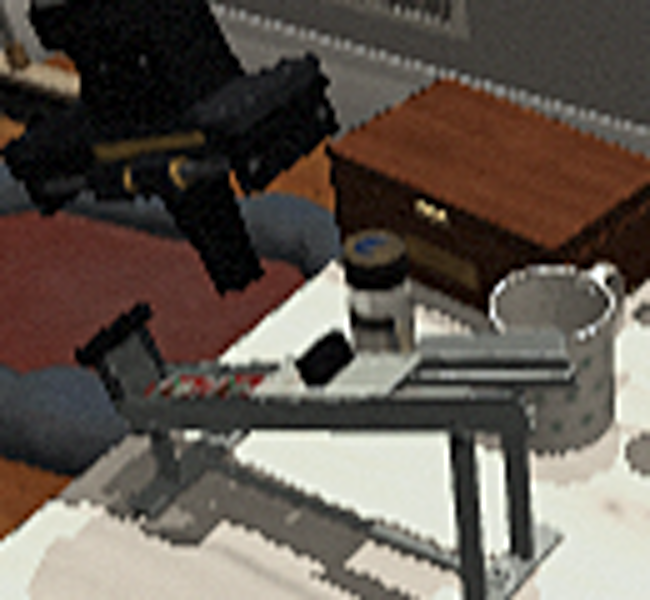

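>>> jog_arm(
  increments=[
    [0,0,20,0,0,0],
    [0,0,38,0,0,0],
    [0,0,48,0,0,0],
    [0,0,51,0,0,0],
    [0,0,51,0,0,0],
  ],
)

```text
time: 55.9
position: [0.598, 0.2946, 0.2796]
eef_rot: [-2.759, 0.0, -3.14]
wrist_force: [0.1, -0.5, 0.4]
opening: 0.0005
```

Run:
```python
from h import *
from station import arm
Rp=Rrail(T0,1)
f=lambda x,z:tcp(Rp,tr(T0,[x,0,z])[0],TIP)
seq((Rp,f(-.125,.022)),(Rp,f(-.245,.022)))
s=arm.capture("scene");crop(s,195,110,325,230,5,"pics/y2.png")
```

```text
[-1.2, -1.6, -1.1, 0.1, 0.1, 0.2]
[-0.9, -121.6, -1.2, 0.1, 0.1, 0.2]
joints [-0.67  0.62  0.13  1.62  0.28  1.13  0.87] cmd [0.598  0.2946 0.2796]
```

View pics/y2.png

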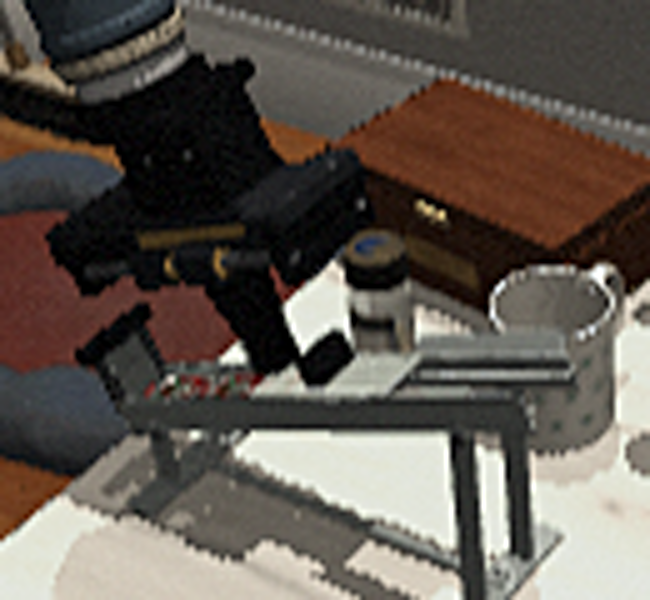

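>>> jog_arm(
  increments=[
    [0,-8,-1,0,0,0],
    [0,-18,-1,0,0,0],
    [0,-28,-1,0,0,0],
    [0,-38,-1,0,0,0],
    [0,-48,-1,0,0,0],
    [0,-58,-1,0,0,0],
    [0,-68,-1,0,0,0],
    [0,-78,-1,0,0,0],
    [0,-88,-1,0,0,0],
    [0,-96,-1,0,0,0],
    [0,-102,-1,0,0,0],
    [0,-102,-1,0,0,0],
  ],
)

```text
time: 57.45
position: [0.5982, 0.1991, 0.3186]
eef_rot: [-2.757, -0.0, -3.141]
wrist_force: [0.5, -0.2, -0.7]
opening: 0.0006
```

Run:
```python
from h import *
from station import arm
Rp=Rrail(T0,1)
f=lambda x,z:tcp(Rp,tr(T0,[x,0,z])[0],TIP)
seq((Rp,f(-.245,.022)))
s=arm.capture("scene");crop(s,195,110,325,230,5,"pics/y3.png")
```

```text
[-0.9, -18.4, -0.7, -0.0, 0.0, 0.1]
joints [-0.57  0.52  0.15  1.71  0.3   1.11  0.98] cmd [0.5982 0.1991 0.3186]
```

View pics/y3.png

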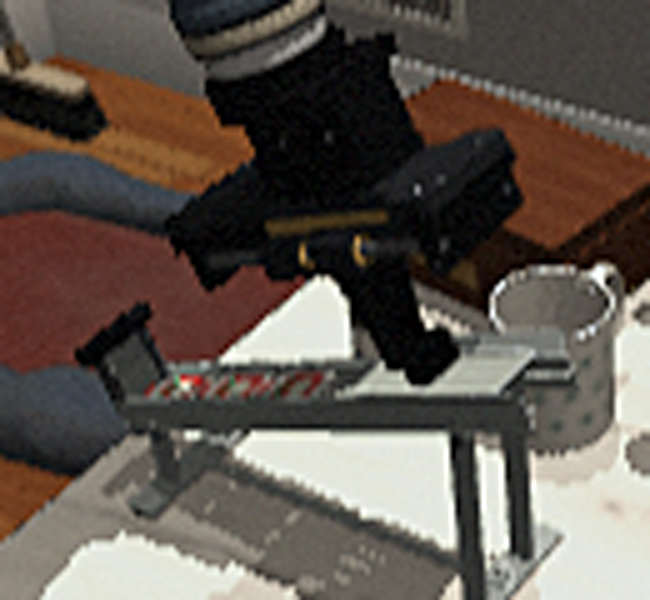

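Cover sliding, and the three cups are now visible. I'll push to the stop.

>>> jog_arm(
  increments=[
    [0,-6,0,0,0,0],
    [0,-11,0,0,0,0],
    [0,-15,0,0,0,0],
    [0,-18,0,0,0,0],
    [0,-18,0,0,0,0],
  ],
)

```text
time: 58.12
position: [0.5981, 0.183, 0.3254]
eef_rot: [-2.758, -0.0, -3.14]
wrist_force: [-0.8, 0.5, -0.2]
opening: 0.0006
```

>>> jog_arm(
  increments=[
    [0,-2,0,0,0,0],
    [0,-4,0,0,0,0],
    [0,-4,0,0,0,0],
  ],
)

```text
time: 58.5
position: [0.598, 0.1805, 0.3265]
eef_rot: [-2.76, 0.0, -3.139]
wrist_force: [0.5, 2.6, -3.4]
opening: 0.0007
```

>>> jog_arm(
  increments=[
    [0,-2,0,0,0,0],
    [0,-4,0,0,0,0],
    [0,-4,0,0,0,0],
  ],
)

```text
time: 58.88
position: [0.5977, 0.1795, 0.327]
eef_rot: [-2.765, 0.001, -3.136]
wrist_force: [3.0, 8.0, -9.8]
opening: 0.0002
```

>>> jog_arm(
  increments=[
    [0,12,0,0,0,0],
    [0,12,-30,0,0,0],
    [0,12,-90,0,0,0],
    [0,12,-120,0,0,0],
    [-60,12,-120,0,0,0],
    [-120,60,-120,0,0,0],
    [-120,120,-120,0,0,0],
    [-120,180,-100,0,0,0],
    [-120,240,-80,0,0,0],
    [-120,240,-80,0,0,0],
  ],
)

```text
time: 60.12
position: [0.7151, 0.4332, 0.3064]
eef_rot: [-2.755, -0.008, -3.135]
wrist_force: [-0.4, -0.6, 0.2]
opening: 0.0002
```

Run:
```python
from h import *
from station import arm
print(arm.state()["position"],arm.state()["joint_pos"].round(2))
s=arm.capture("scene");crop(s,195,140,325,240,6,"pics/z1.png")
t=arm.capture("top");crop(t,180,180,320,260,5,"pics/z2.png");cv2.imwrite("pics/z3.png",t["img"][:,:,::-1])
```

```text
[0.71507141 0.43315035 0.30644617] [-0.7   0.88  0.13  1.06  0.21  1.44  0.92]
```

View pics/z1.png

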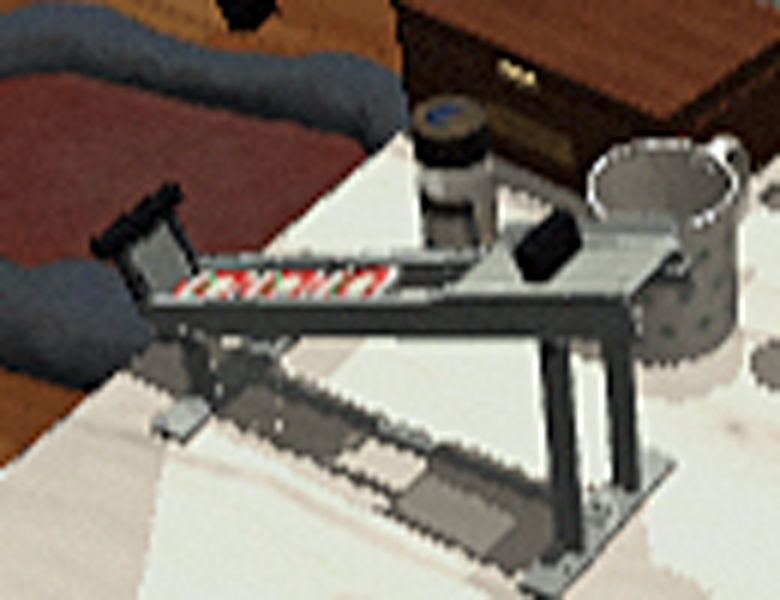

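View pics/z2.png

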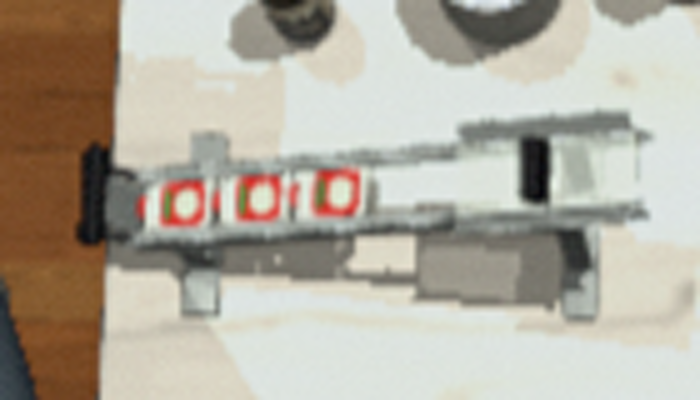

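View pics/z3.png

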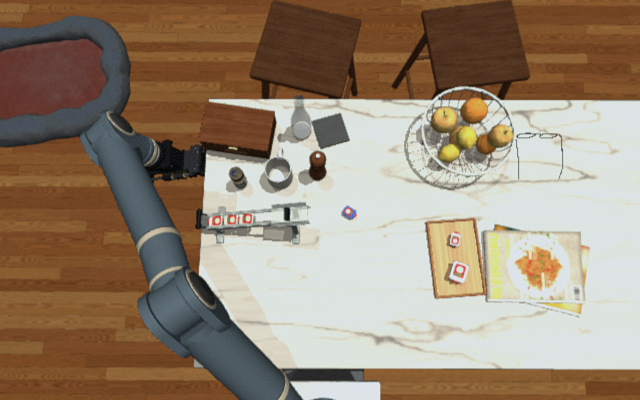

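Run:
```python
from h import *
from station import arm
t=arm.capture("top");a=dict(np.load("top4.npz"))
def hd(c,x0,x1,y0=200,y1=228):
    g=(c["img"][y0:y1,x0:x1].max(-1)<60);P=cloud(c)[y0:y1,x0:x1][g];L=(P-T0[:3,3])@T0[:3,:3];L=L[L[:,2]>.015]
    return np.median(L,0).round(4),np.percentile(L[:,0],[3,97]).round(4),len(L)
print(hd(a,248,262),hd(t,281,293))
for f,n in ((a,"open"),(t,"closed")):
    g=f["img"].max(-1)<60; v,u=np.nonzero(g[205:222,240:300]); print(n,u.min()+240,u.max()+240)
for z in (.034,):
  for x in (-.158,-.266): print(proj(t,tr(T0,[x,0,z])))
P=cloud(t)[212:217,186:208];g=t["img"][203:230,190:205].max(-1)<50;L=(cloud(t)[203:230,190:205][g]-T0[:3,3])@T0[:3,:3];print("gate bar",np.nanpercentile(L[:,2],[50,90]))
print(arm.state()["wrist_force"],arm.state()["joint_velocities"].round(3))
```

```text
(array([-0.1641,  0.0035,  0.0324]), array([-0.168 , -0.1576]), 56) (array([-0.2643,  0.0019,  0.033 ]), array([-0.2674, -0.26  ]), 54)
open 252 297
closed 285 289
[[251.75268945 215.16653495]]
[[287.11696272 212.23488803]]
gate bar [0.05117709 0.05587354]
[-0.15181421  0.73299774  1.32124683] [ 0.024 -0.039  0.02  -0.008 -0.    -0.003  0.002]
```

Run:
```python
from h import *
from station import arm
t=arm.capture("top");s=arm.capture("scene");np.savez("top9.npz",**t)
T=railT(.599,.333,np.pi/2)
seg=box(-320,-212,-20,20,10,(255,0,255))+box(-272,-260,-18,18,34,(0,200,0))
wire(t,T,seg,250,190,320,245,10,"pics/w3.png");wire(s,T,seg,255,160,325,215,10,"pics/w4.png")
a=dict(np.load("top4.npz"))
wire(a,T,box(-212,-104,-20,20,10,(255,0,255))+box(-164,-152,-18,18,34,(0,200,0)),230,190,300,245,10,"pics/w5.png")
```

```text
(no output)
```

View pics/w3.png

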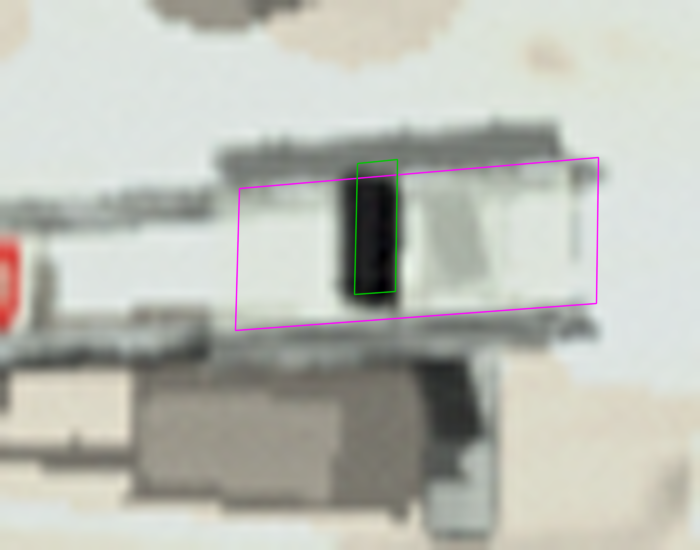

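View pics/w5.png

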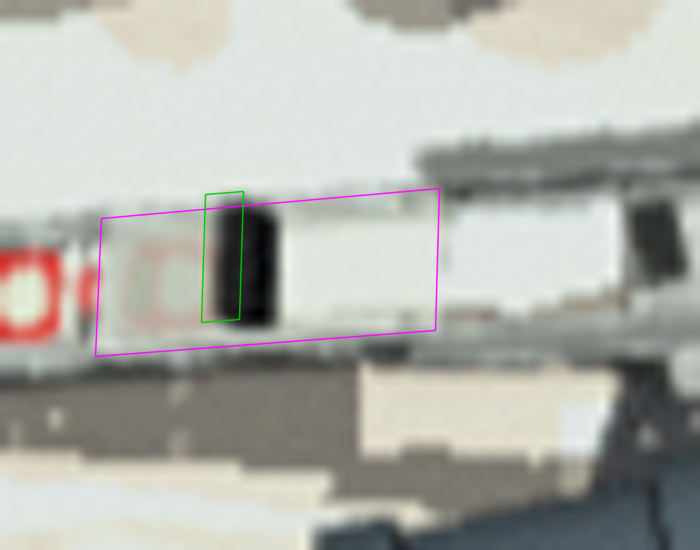

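View pics/w4.png

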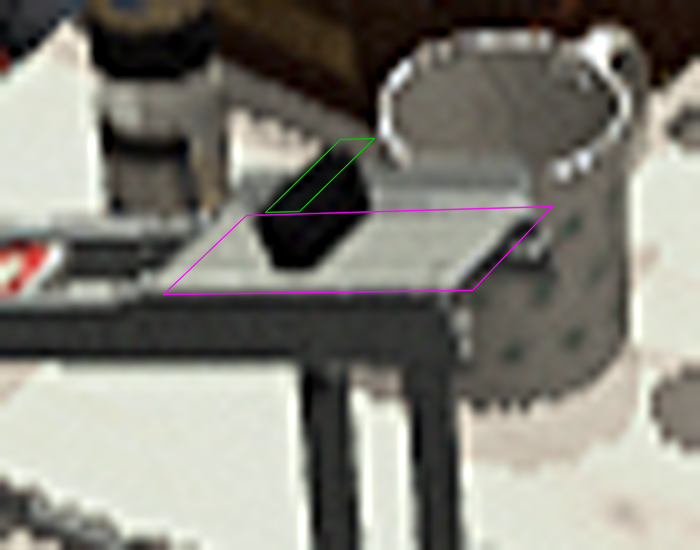

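The cover looks about 7 mm short of closed: its uphill edge is at (578,220) where the wire expects (598,…). I'll push it again.

Run:
```python
from h import *
Rp=Rrail(T0,1)
f=lambda x,z:tcp(Rp,tr(T0,[x,0,z])[0],TIP)
seq((Rp,f(-.10,.12)),(Rp,f(-.225,.12)),(Rp,f(-.225,.05)))
```

```text
[119.5, -85.6, -16.9, 0.0, 0.2, -0.1]
[119.3, -210.6, -17.0, 0.0, 0.2, -0.1]
[119.6, -210.6, 53.0, 0.0, 0.2, -0.1]
joints [-0.7   0.87  0.14  1.06  0.22  1.44  0.92] cmd [0.719  0.4264 0.3154]
```

>>> jog_arm(
  increments=[
    [60,-43,-17,0,0,0],
    [119.5,-85.6,-17,0,0.2,0],
    [119.5,-85.6,-17,0,0.2,0],
    [119.5,-140,-17,0,0.2,0],
    [119.5,-200,-17,0,0.2,0],
    [119.5,-210.6,-17,0,0.2,0],
    [119.5,-210.6,20,0,0.2,0],
    [119.5,-210.6,53,0,0.2,0],
    [119.5,-210.6,53,0,0.2,0],
    [119.5,-210.6,53,0,0.2,0],
  ],
)

```text
time: 61.62
position: [0.599, 0.214, 0.344]
eef_rot: [-2.76, -0.001, -3.141]
wrist_force: [-0.6, 1.1, 0.0]
opening: 0.0007
```

Run:
```python
from h import *
from station import arm
Rp=Rrail(T0,1)
f=lambda x,z:tcp(Rp,tr(T0,[x,0,z])[0],TIP)
seq((Rp,f(-.225,.025)),(Rp,f(-.255,.025)))
s=arm.capture("scene");crop(s,215,130,325,220,7,"pics/a1.png")
```

```text
[-0.1, -2.7, 25.4, 0.2, -0.0, 0.1]
[-0.0, -32.7, 25.4, 0.2, -0.0, 0.1]
joints [-0.6   0.5   0.17  1.67  0.29  1.17  0.99] cmd [0.599 0.214 0.344]
```

View pics/a1.png

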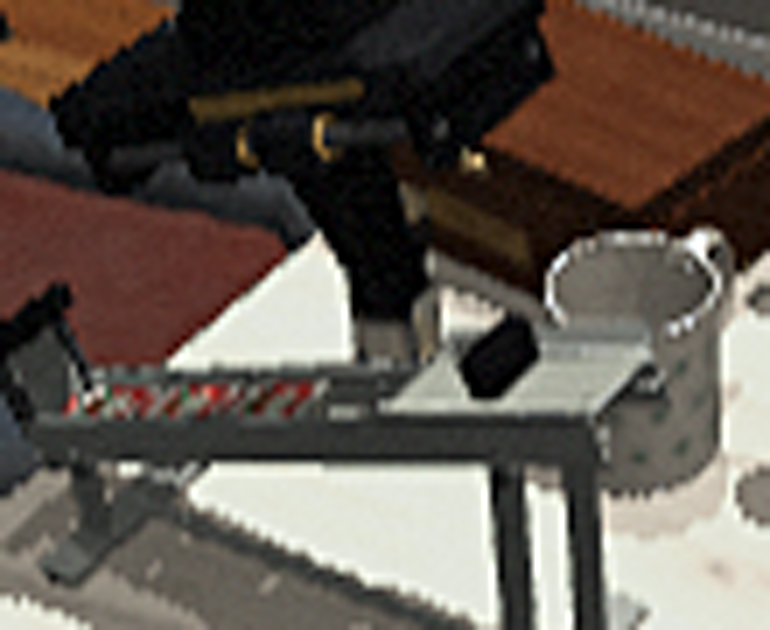

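>>> jog_arm(
  increments=[
    [0,-2,15,0,0,0],
    [0,-2,25,0,0,0],
    [0,-8,27,0,0,0],
    [0,-14,27,0,0,0],
    [0,-20,27,0,0,0],
    [0,-24,27,0,0,0],
    [0,-27,27,0,0,0],
    [0,-27,27,0,0,0],
  ],
)

```text
time: 62.68
position: [0.5984, 0.1802, 0.327]
eef_rot: [-2.762, -0.002, -3.139]
wrist_force: [2.4, 4.8, -4.2]
opening: 0.0003
```

>>> jog_arm(
  increments=[
    [0,-2,0,0,0,0],
    [0,-4,0,0,0,0],
    [0,-4,0,0,0,0],
  ],
)

```text
time: 63.05
position: [0.5981, 0.1793, 0.3274]
eef_rot: [-2.767, -0.002, -3.136]
wrist_force: [3.2, 9.4, -9.8]
opening: 0.0004
```

>>> jog_arm(
  increments=[
    [0,-2,0,0,0,0],
    [0,-4,0,0,0,0],
    [0,-4,0,0,0,0],
  ],
)

```text
time: 63.42
position: [0.5978, 0.1783, 0.3279]
eef_rot: [-2.773, -0.001, -3.133]
wrist_force: [3.7, 14.3, -14.9]
opening: 0.0005
```

Run:
```python
from h import *
from station import arm
Rp=Rrail(T0,1)
f=lambda x,z:tcp(Rp,tr(T0,[x,0,z])[0],TIP)
seq((Rp,f(-.255,.025)))
s=arm.capture("scene");crop(s,255,150,325,210,10,"pics/a2.png")
```

```text
[-1.2, -5.6, -2.9, 0.9, 0.1, 0.5]
joints [-0.55  0.49  0.17  1.72  0.29  1.1   1.03] cmd [0.5978 0.1783 0.3279]
```

View pics/a2.png

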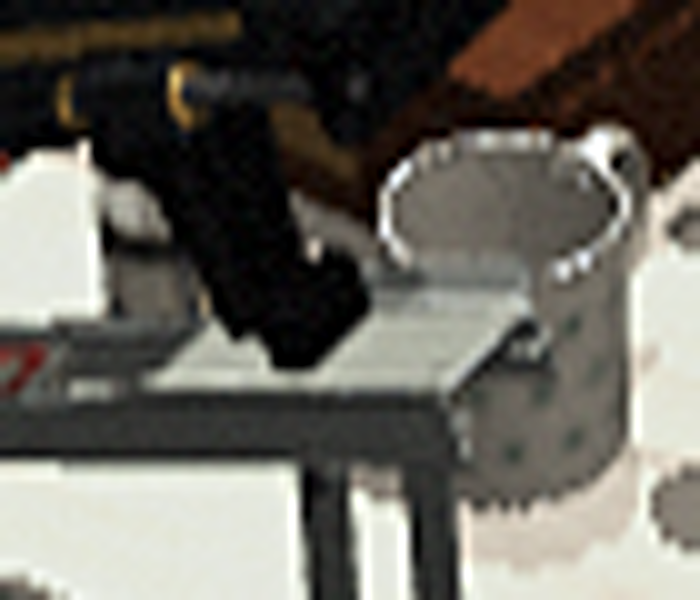

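Run:
```python
from h import *
t=dict(np.load("top9.npz"));s=dict(np.load("scene4.npz"));s1=dict(np.load("scene1.npz"))
T=railT(.599,.333,np.pi/2)
seg=box(-3.5,9.5,-30,30,51,(0,255,0))+box(-3.5,9.5,-30,30,38,(255,0,0))
wire(t,T,seg+[((-320,y,9),(0,y,9),(0,0,255)) for y in(-20.5,20.5)],185,195,245,245,12,"pics/b1.png");wire(s1,T,seg,200,160,270,210,10,"pics/b2.png")
```

```text
(no output)
```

View pics/b1.png

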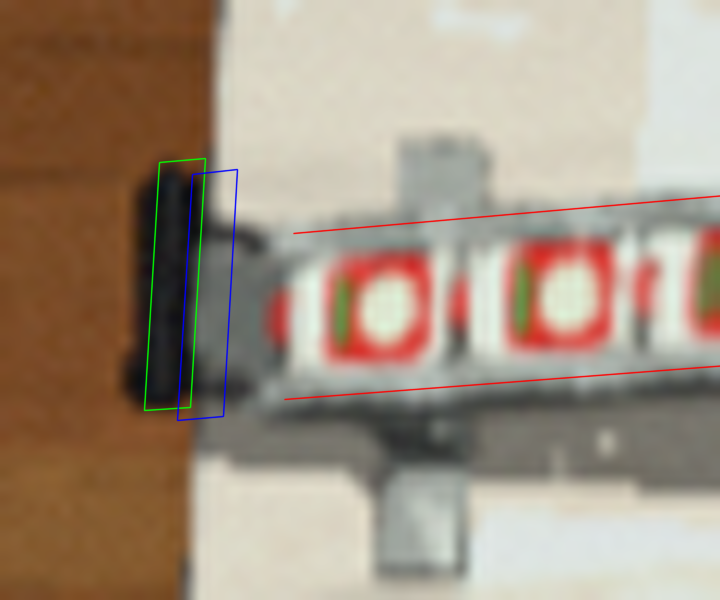

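View pics/b2.png

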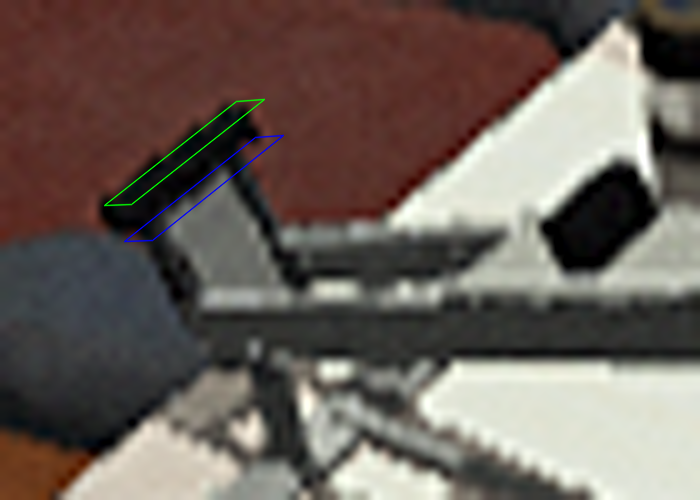

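The closed crossbar and the first cup's tab tip both sit about 4.5 mm downhill of my wireframe. My rail origin was therefore off by that much. With that corrected, the cover edge and handle match the closed position, which agrees with the hard stop at 18 N. Retreating.

>>> jog_arm(
  increments=[
    [0,16,0,0,0,0],
    [0,16,-30,0,0,0],
    [0,16,-90,0,0,0],
    [0,16,-120,0,0,0],
    [0,16,-150,0,0,0],
    [0,16,-150,0,0,0],
    [0,16,-150,0,0,0],
    [0,16,-150,0,0,0],
    [0,16,-150,0,0,0],
  ],
)

```text
time: 64.6
position: [0.5989, 0.2413, 0.4624]
eef_rot: [-2.757, -0.005, 3.141]
wrist_force: [-0.1, -0.6, 0.2]
opening: 0.0003
```

Run:
```python
from h import *
from station import arm
T=railT(.599,.3375,np.pi/2)
s=arm.capture("scene");t=arm.capture("top")
seg=box(-320,-212,-20,20,10,(255,0,255))+box(-272,-260,-18,18,34,(0,200,0))+box(-3.5,9.5,-30,30,51,(0,255,0))
wire(s,T,seg,195,150,325,245,6,"pics/c1.png");wire(t,T,seg,180,180,480,305,2.6,"pics/c2.png")
print(arm.state()["wrist_force"],arm.state()["time"])
```

```text
[ 0.15519117 -0.37045624  0.31367226] 64.7
```

View pics/c1.png

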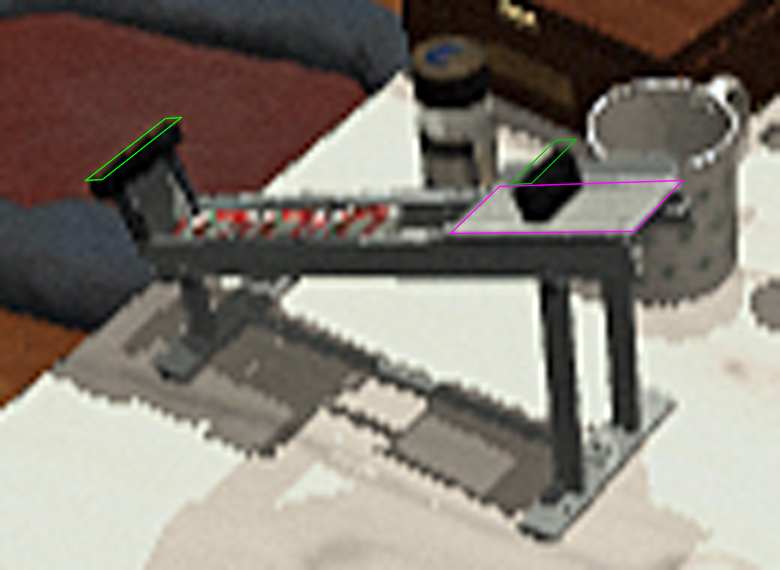

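View pics/c2.png

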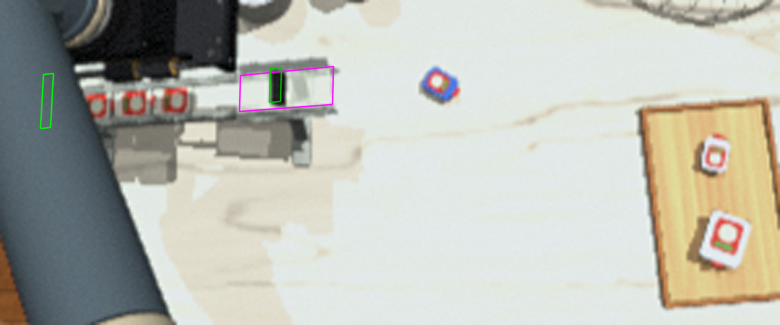

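The corrected wireframe matches the closed cover and lowered gate in both views. Three cups are queued, and two cups stand upright on the tray. Handing in.

```bash
python3 -c "
from station import arm
print(arm.sign_off())"
```

```text
the job is handed in; nothing more can be done
None
```

The job is handed in, at about 65 s of the 210 s allowed; no verdict was reported. I pushed the gate down to its stop, then loaded the three fitting cups through the bay. I set the large and small cups on the tray and pushed the cover uphill to its stop.

**Last checks, from the camera images:**
- **Gate:** down, with its crossbar in the closed position.
- **Cups in the rail:** all three queue behind the gate with their tabs downhill.
- **Tray:** the large and small cups stand upright inside the rim.
- **Left alone:** the mug, pepper mill, spice jar and blue decoy look unmoved; I didn't measure this.
- **Arm:** clear of everything, with near-zero wrist force.

**What disagreed:** after the first push, the cover looked about 7 mm short of closed. A second push met the same hard stop at about 18 N. The gate crossbar and the first cup's tab both showed that my rail origin was about 4.5 mm off. With that corrected, the cover matches the closed position in both views, to within 1–2 mm by eye.

One of the fitting cups was knocked aside during the run, and I located it again before picking it up.

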